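# Close the pressure cooker and tighten its bridge screw until the tab pops up

## Robot

A 7-joint arm with a two-finger parallel gripper is mounted at the origin on a cart in front of the work surface, level with it; the furniture and walls round the work are solid. World frame = base frame: x ahead of the robot, y to its left, z up, the work surface at z = 0. Lengths are in m, angles in rad, forces in N, time in s.
With the tool pointing down it reaches from about 0.4 to 0.925 m from the base axis. Payload 4.1 kg.
Tool frame: the origin (TCP) lies on the centre line of the jaws, within the pads' length; the fingertips stand 22 mm ahead of it and the grasp point (between the pads) lies 3 mm ahead of it (r.nose_length is the distance from the TCP to the fingertips, in m); z points along the fingers, y is the line along which they close (so a half turn about z gives the same grasp; the last joint's range is limited). The gripper opens to 85 mm and grips with 20 to 120 N. Pads are 22 mm wide; open, the fingers measure 114 mm over their backs; the gripper's body (76 mm by 85 mm) begins 54 mm behind the grasp point. The pads swing forward as they close: fully open they stand 13 mm farther back than shut.
Start: joints at [-1.323, 0.398, 0.045, 1.537, -0.019, 1.207, -0.051], TCP at [0.221, 0.611, 0.214] pointing down, gripper open.
Joint ranges: [-2.82, 2.82], [-0.49, 2.23], [-1.37, 1.46], [0, 2.46], [-1.36, 4.5], [0.23, 2], [-2.94, 2.94]. Speed limits (rad/s): [2.57, 2.57, 3.14, 3.14, 3.14, 3.14, 3.14].

## Interface

Orientations are given as a unit quaternion [x, y, z, w].
In Python, from cell import r gives the robot as it stands.
- The arm moves only by the tool drive_tool, never from a script. Its argument "increments" is a list that holds one entry, the list of rows, each a list of 4 numbers: the shift along the tool's x, y, z each as a share of 2.5 cm, from -1 to 1, then the turn about the tool's z as a share of 5 degrees, from -1 to 1. In form: [[[x, y, z, yaw], ...]]. A call has 1 to 5 rows; each row shifts and turns the commanded pose from where the row before left it, along the tool's axes as they then stand; what a row does not reach is not made up. A row lasts 1/8 s, in which the tool goes at most 62.5 mm and 10.7 degrees, less where a joint would pass 70% of its speed; a pose out of reach is approached as far as the arm can. A call with a number of a shift or a turn outside -1 to 1 is refused whole. A call with a gripper value outside its range is refused whole. "gripper" is the opening, from -1 (shut) to 1 (fully open), set as the call begins (left out, the last holds). The fingers move at their own pace and stop on an object; "grip_force" is the grip in N (left out, the last holds). Time passes only in rows, so rows that do not move let the fingers close. It gives the time, the measured TCP pose, the force, the opening and the grip force at its end, in the units of the state.
- r.state(): the state, without advancing time (a new reading comes with each control period).
- r.camera(name): name is "scene" or "top"; returns (picture, depth): 384x512x3 uint8, red, green, blue; 384x512 float32, m along the optical axis (not along the pixel's ray), 0 where there is no reading.
- r.get_calibration(name): a dict with "mtx" (3x3 intrinsics, pixels), "k1" (the pictures are not rectified: a ray, as slopes to the right and down, at radius r is drawn at 1 + k1 r^2 times it, then the intrinsics apply), "R" (3x3) and "t" (3): a world point X has camera coordinates R X + t. Camera axes: x right, y down, z forward; pixel columns grow to the right and rows downward; lengths in m; the calibration is good to about 2 mm. A picture is of the moment at which its call begins. get_calibration takes no time and is no camera call.
- r.sign_off(): hands the job in; it is judged then, once.
Trained networks look in the newest picture that a camera, given by its name, has taken for a name from the list of things; names that differ only in an ending like _2 or _b are one class to them, and where a whole thing is asked for, a point or a joint stands for the part that bears it (a point fixed in the world has none). Each returns a list of dicts, best first, with "conf" (0 to 1); they miss things now and then, are a little off and sometimes report something else, mostly with a low value. They report only what shows in the picture. A call takes as long as a camera call. They do not tell look-alikes from the thing itself.
- r.recognise(camera, name): "box" ([left, top, right, bottom] in pixels, round what is visible of it).
- r.trace(camera, name): "region" (384x512 bool, what is visible of it) and "box" ([left, top, right, bottom] in pixels, round what is visible of it).
- r.mark_of(camera, name): "location" ([column, row] in pixels: a listed point, or the origin of a listed thing).
The state is a dict: "time_s": time; "joint_pos": joint angles; "qvel": joint speeds; "tau": joint torques, N m; "ee_pos": TCP position; "orientation": TCP orientation; "contact_force": force on the tool from outside, world axes, zero at the start; "moment": the same for the moment, N m; "gripper_width": finger opening in m; "finger_force": force on a finger pad.
Only numpy, scipy, OpenCV 4.12 (cv2) and the standard library are available. Lean on these libraries where they do the work, as an engineer would, in place of code of your own. Each camera call takes 0.05 s, during which the arm holds its last target. There are 200 camera calls.

## Task

Close the pressure cooker for me: set its lid squarely on the pot, swing the hinged bridge over it until it is fully home against its stop, and turn the wing knob clockwise until the sprung indicator tab pops up out of the knob. Stop as soon as the tab is up, because tightening further crushes the seal; then let go, and leave the other things on the worktop where they are.

Things in the scene. Friction and masses are not known exactly. Their poses are not given: they have to be found in the camera images.
- pot: Open steel pressure cooker pot, fixed on the worktop. Origin: centre of underside, z up. Diameter 164; on its rim a dark seal ring, inner diameter 151, its top 102 to 107 mm up. Black side handles at +y and -y reach 126 mm out, 65 to 85 mm up. At -x, 101 mm out, an ear (96 mm up) with a stop plate, under which the bridge's toe slides; at +x, 108 mm out, the bridge's hinge post.
- lid: Loose round steel lid, about 650 g, lying right way up at the robot's left. Origin: centre of underside, z up. Plug of diameter 143, 10 mm deep, enters the seal ring with 4 mm play all round; flange of diameter 172 at 10 to 14 mm rests on the seal; low dome to 18 mm, valves to 20 mm; grip the central post, diameter 27, at 18 to 46 mm. Seated, its origin is 92 to 97 mm above the pot's.
- bridge (a joint): Angle (rad) of the bridge, a flat steel bar 20 mm wide, top 172 mm above the pot's underside, hinged at the back of the pot, a leg at its free end reaching down to 82 mm. 0 = closed over the pot's middle, leg against the stop; starts open at 1.5 to 1.75, towards the pot's +y side; closes counter-clockwise from above. Stiff (0.15 N m), stays where left; open, it clears the lid's flange by 8 mm.
- stud (a point): Upright black stud on the bridge's free end, for swinging it: diameter 13 to 15, from 172 to 208 mm above the pot's underside. This point is on its axis at 194 mm, 200 mm from the bridge's hinge axis. Its frame turns with the bridge: x along the bar towards the hinge, z up.
- knob: Black wing knob on the bridge's screw, 108 mm from the hinge axis. Origin: on the screw's axis under the hub, at first 188 mm above the pot's underside. Wing 64 long along its y, 20 thick along its x (grip across the 20), 12 to 48 mm above the origin; starts across the bar, screw backed off. Tightens clockwise from above, sinking 3.2 mm per rad; stiff (about 0.2 to 0.35 N m), stays where left.
- wing_mid (a point): Point on the screw's axis in the upper half of the wing, 34 mm above the knob's origin: the height to grip. How far the knob must be turned from its start to bring the tab out differs from time to time, about 1.3 to 4.3 rad.
- foot: Grey round foot, diameter 22, on the lower end of the screw and sprung against it; does not turn. Origin: at the start the knob's origin; its flat underside is 40 to 44 mm below that, as its pad is adjustable on the stem. With the bridge closed and the screw backed off it clears the seated lid's post by 1.5 to 9.5 mm, so the turning needed is not known beforehand.
- tab_top (a point): Top of the sprung indicator tab, a round steel pin of diameter 9 in the middle of the wing's top. At first flush with the wing, 14 mm above wing_mid; when the foot presses the lid with about 30 N it snaps up by 8 mm, to 22 mm above wing_mid, and stays up. Turning it half a radian further (44 N) overtightens the clamp.
- mug_blue: White mug, 83 across, 94 high, behind the lid and the open bridge; a bystander. Origin: underside.
- wooden_spoon: Brown wooden spoon, 297 long, 16 high, lying front to back at the robot's right; a bystander. Origin: underside, mid length.
- tin_tuna: Low round food tin, diameter 86, 40 high, right of the pot; a bystander. Origin: centre of underside.
There are look-alikes about, which are no part of the job. Of the things like the lid, leave any that is orange; of the rest the larger one is meant.

How it is judged:
By the outcome, as a careful person would: the job done as asked, in the order asked, and still so for the second after the job is handed in, with the robot touching nothing.
It also fails if it takes over 72 s, if anything falls off the work surface, if the arm or the gripper's body presses on something with over 40 N, if the wrist force passes 120 N, or if a joint passes its speed limit or range.

## Working session

There is one attempt and no reset: what is moved stays moved. The work goes in short steps, Python scripts to look and compute and a tool call to move; the robot and the scene stay as the last step left them, time stands still between calls to the robot, and variables do not carry over. Pictures are saved under pics/ and viewed, at most 10 in all, crops included, and the job is handed in when it is done.

Besides the shell and the picture viewer there is one more tool, called after "Request:" by a JSON object that holds its "name" and its "arguments", one argument or row to a line. drive_tool: Moves the arm, as the interface text tells. Its arguments: {"type":"object","properties":{"increments":{"type":"array"},"gripper":{"type":"number"},"grip_force":{"type":"number"}},"required":["increments"]}

```bash
ls; mkdir -p pics; cat > h.py <<'E'
import numpy as np, cv2
from cell import r
def calib(n):
    c=r.get_calibration(n); return np.array(c['mtx'],float),float(c['k1']),np.array(c['R'],float),np.array(c['t'],float)
def rays(n,px):
    M,k,R,t=calib(n); px=np.atleast_2d(np.array(px,float))
    d=np.stack([(px[:,0]-M[0,2])/M[0,0],(px[:,1]-M[1,2])/M[1,1]],1)
    u=d.copy()
    for _ in range(20): u=d/(1+k*(u**2).sum(1,keepdims=True))
    return np.c_[u,np.ones(len(u))]
def deproj(n,px,z):
    M,k,R,t=calib(n); return (rays(n,px)*np.atleast_1d(z)[:,None]-t)@R
def onplane(n,px,h):
    M,k,R,t=calib(n); D=rays(n,px)@R; C=-R.T@t
    return C+D*((h-C[2])/D[:,2])[:,None]
def proj(n,X):
    M,k,R,t=calib(n); c=np.atleast_2d(X)@R.T+t; u=c[:,:2]/c[:,2:]; u=u*(1+k*(u**2).sum(1,keepdims=True))
    return u*[M[0,0],M[1,1]]+[M[0,2],M[1,2]]
def cloud(n,dep):
    v,u=np.nonzero(dep>0); return np.c_[u,v],deproj(n,np.c_[u,v],dep[v,u])
def save(img,f): cv2.imwrite('pics/'+f,img[:,:,::-1])
E
python3 - <<'E'
from h import *
a,da=r.camera('scene'); b,db=r.camera('top')
save(a,'s0.png'); save(b,'t0.png')
np.savez('d0.npz',a=a,da=da,b=b,db=db)
for n in('scene','top'):
    M,k,R,t=calib(n); print(n,M[0,0],k,(-R.T@t).round(3),R.round(2).tolist())
for n in ['pot','lid','bridge','stud','knob','wing_mid','foot','tab_top','mug_blue','wooden_spoon','tin_tuna']:
    for c,d in(('scene',da),('top',db)):
        for m in r.mark_of(c,n)[:3]:
            u,v=m['location']; z=d[int(np.clip(v,0,383)),int(np.clip(u,0,511))]
            print(n,c,round(m['conf'],2),np.round([u,v]),deproj(c,[[u,v]],[z]).round(3)[0])
print(r.state())
E
```

```text
pics
scene 354.03400149007484 0.01666932645522185 [-0.422  0.37   1.193] [[-0.21, -0.98, 0.01], [-0.71, 0.15, -0.69], [0.67, -0.15, -0.73]]
top 469.765488359269 -0.17245596305133487 [-0.574 -0.11   1.623] [[0.22, -0.98, -0.0], [-0.77, -0.17, -0.61], [0.6, 0.13, -0.79]]
pot scene 0.95 [330. 217.] [0.007 0.133 0.629]
lid scene 0.92 [281. 234.] [0.429 0.101 0.009]
lid scene 0.68 [236. 249.] [0.386 0.298 0.02 ]
lid scene 0.54 [131. 261.] [0.212 0.621 0.306]Traceback (most recent call last):
  File "<stdin>", line 9, in <module>
ValueError: it knows: foot, knob, lid, mug_blue, pot, stud, tab_top, tin_tuna, wing_mid, wooden_spoon
```

```bash
python3 - <<'E'
from h import *
D=np.load('d0.npz');da,db=D['da'],D['db']
for n in ['pot','lid','stud','knob','wing_mid','foot','tab_top']:
    for c,d in(('scene',da),('top',db)):
        for m in r.mark_of(c,n)[:4]:
            u,v=m['location']; z=d[int(np.clip(v,0,383)),int(np.clip(u,0,511))]
            print(n,c,round(m['conf'],2),np.round([u,v]),deproj(c,[[u,v]],[z]).round(3)[0])
a=cv2.resize(np.hstack([D['a'],]),(800,600));save(a,'s0b.png');save(cv2.resize(D['b'],(800,600)),'t0b.png')
E
```

```text
pot scene 0.95 [330. 217.] [0.007 0.133 0.629]
lid scene 0.92 [281. 234.] [0.429 0.101 0.009]
lid scene 0.68 [236. 249.] [0.386 0.298 0.02 ]
lid scene 0.54 [131. 261.] [0.212 0.621 0.306]
stud scene 0.63 [306. 224.] [0.018 0.18  0.605]
tab_top scene 0.36 [238. 249.] [0.386 0.29  0.018]
```

View pics/s0.png

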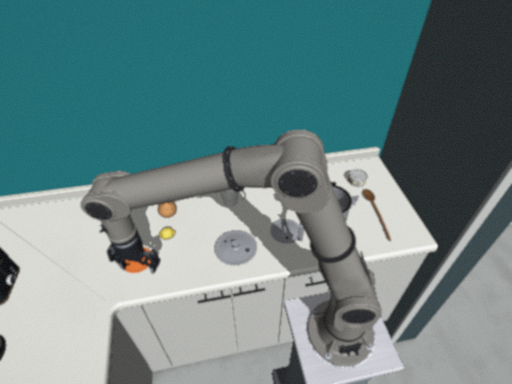

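View pics/t0.png

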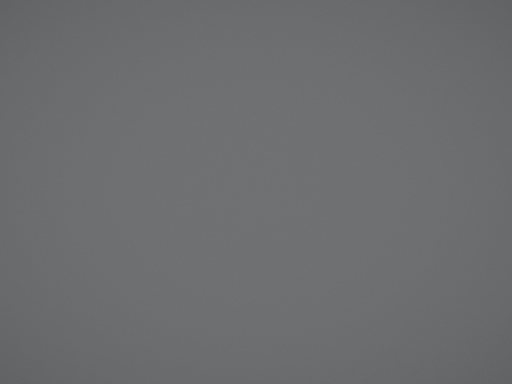

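Scene view: the arm hides the pot. There are three lid-like things: a grey one at (236,247), a smaller grey one at (286,231), and an orange one at (137,260) under the gripper. The top view is blank.

```bash
cat >> h.py <<'E'
from scipy.spatial.transform import Rotation as Ro
def go(target,yaw=None,q=None,p=None):
    """rows total: shift in tool axes now (units of 25mm), yaw in units 5deg. yaw = world angle of tool y axis (mod pi)"""
    s=r.state(); p=np.array(s['ee_pos']) if p is None else p; R=Ro.from_quat(s['orientation']).as_matrix()
    d=R.T@(np.array(target)-p); ty=np.degrees(np.arctan2(R[1,1],R[0,1]))
    out=(d/0.025).round(2)
    print('pos',p.round(4),'toolx',R[:,0].round(3),'tooly',R[:,1].round(3),'toolz',R[:,2].round(3),'yawy',ty.round(1),'rows',out,'F',np.round(s['contact_force'],1),'t',s['time_s'])
    if yaw is not None: # turn about tool z (down): positive reduces world angle
        e=(np.degrees(yaw)-ty+90)%180-90; print('yaw rows',-e/5)
E
python3 - <<'E'
from h import *
D=np.load('d0.npz');print(np.unique(D['db'])[:5],D['db'].max())
print(r.state()); go([.386,.298,.3])
a,da=D['a'],D['da']; px,P=cloud('scene',da)
for nm,c in(('A',(.386,.298)),('B',(.43,.1)),('O',(.21,.62))):
    s=(np.hypot(P[:,0]-c[0],P[:,1]-c[1])<.13)&(P[:,2]>.006)&(P[:,2]<.06)
    print(nm,s.sum(),P[s].min(0),P[s].max(0))
cv2.imwrite('pics/c0.png',cv2.resize(a[140:300,90:420,::-1],(800,388),interpolation=cv2.INTER_CUBIC))
E
```

```text
[0.] 0.0
{'time_s': 1.0, 'joint_pos': array([-1.32301298,  0.39841407,  0.04503739,  1.53658767, -0.01871627,
        1.20691662, -0.050718  ]), 'qvel': array([-0.00070088,  0.00034076,  0.00056271, -0.00054127, -0.00027852,
        0.0010416 ,  0.00146105]), 'tau': array([-1.99850492e-04, -4.75020075e+01,  1.36339400e+00, -2.54517066e+01,
        1.15239792e-02,  1.07045831e-03, -1.26622222e-06]), 'ee_pos': array([0.22086015, 0.61136371, 0.21384183]), 'orientation': array([ 1.72471135e-01,  9.85014571e-01,  4.86076343e-05, -5.96471647e-06]), 'contact_force': array([ 0.0211253 , -0.35529434, -0.01142726]), 'moment': array([-0.03321443, -0.00137236,  0.02295584]), 'finger_force': 0.0, 'gripper_width': 0.08548704884107279}
pos [0.2209 0.6114 0.2138] toolx [-0.941  0.34   0.   ] tooly [0.34  0.941 0.   ] toolz [ 0.  0. -1.] yawy 70.1 rows [-10.47  -9.54  -3.45] F [ 0.  -0.4 -0. ] t 1.0
A 1182 [0.27614867 0.21452846 0.006157  ] [0.48962515 0.41041819 0.05050704]
B 550 [0.32557162 0.02237182 0.0060203 ] [0.51005862 0.22967578 0.03545092]
O 8 [0.26604886 0.59627165 0.0060043 ] [0.32630547 0.65659595 0.00779919]
```

View pics/c0.png

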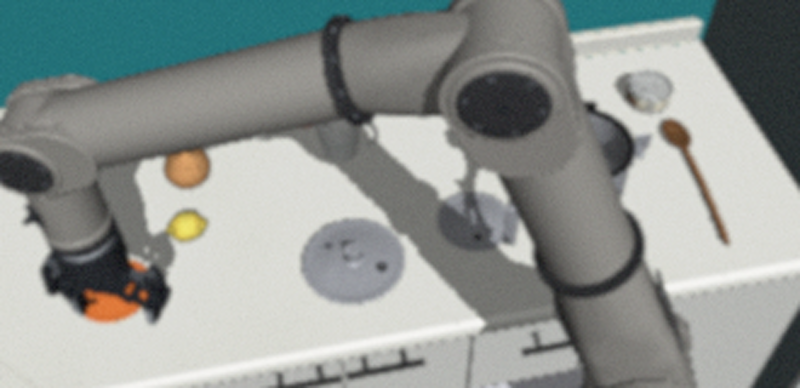

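Candidates: A, grey, at (236,247); B, grey and smaller, at (286,231), partly in shadow; and an orange one at (137,260). A is the larger of the non-orange lids, and the crop confirms it, so A is the lid. I'll measure its position and start moving.

```bash
cat >> h.py <<'E'
from scipy.optimize import least_squares
def circ(P,r0=None):
    c0=P.mean(0)
    if r0: f=least_squares(lambda c:np.hypot(*(P-c).T)-r0,c0,loss='soft_l1',f_scale=.002); return f.x,r0,np.abs(f.fun).mean()
    f=least_squares(lambda c:np.hypot(*(P-c[:2]).T)-c[2],[*c0,.08],loss='soft_l1',f_scale=.002); return f.x[:2],f.x[2],np.abs(f.fun).mean()
def lids():
    for m in r.trace('scene','lid'):
        g=m['region'].astype(np.uint8); cs,_=cv2.findContours(g,0,1)
        if not cs: continue
        k=max(cs,key=cv2.contourArea)[:,0]; P=onplane('scene',k,.012)[:,:2]
        print(round(m['conf'],2),m['box'],g.sum(),circ(P))
E
python3 - <<'E'
from h import *
r.camera('scene'); lids()
E
```

```text
0.88 [269.6, 219.1, 299.1, 242.5] 527 (array([0.44495465, 0.08291874]), np.float64(0.05934321641762083), np.float64(0.002347899104543717))
0.86 [216.9, 228.8, 253.3, 263.8] 1155 (array([0.4029238 , 0.29917242]), np.float64(0.08236476357530592), np.float64(0.001397664755719334))
0.69 [123.8, 248.7, 151.7, 271.3] 216 (array([0.39452959, 0.68992285]), np.float64(0.03131456346527685), np.float64(0.005516619625728434))
```

Request:
{"name": "drive_tool", "arguments": {
  "increments": [
    [[-0.95,-0.85,-0.2,0],[-0.95,-0.85,-0.2,0],[-0.95,-0.85,-0.2,0],[-0.95,-0.85,-0.2,0],[-0.95,-0.85,-0.2,0]]
  ]
}}

```text
time_s: 1.72
ee_pos: [0.297, 0.4702, 0.2392]
orientation: [0.173, 0.985, 0.0, 0.0]
contact_force: [0.4, 0.6, -0.2]
gripper_width: 0.0858
finger_force: 0.0
```

Request:
{"name": "drive_tool", "arguments": {
  "increments": [
    [[-0.95,-0.85,-0.2,0],[-0.95,-0.85,-0.2,0],[-0.95,-0.85,-0.2,0],[-0.95,-0.85,-0.2,0],[-0.95,-0.85,-0.2,0]]
  ]
}}

```text
time_s: 2.35
ee_pos: [0.3726, 0.3298, 0.2642]
orientation: [0.173, 0.985, 0.0, 0.0]
contact_force: [0.2, -0.8, 0.4]
gripper_width: 0.0858
finger_force: 0.0
```

```bash
python3 - <<'E'
from h import *
a,da=r.camera('scene'); np.savez('d1.npz',a=a,da=da); lids(); go([.386,.298,.2])
for n in ['pot','stud','knob','wing_mid','foot','tab_top']:
    for m in r.mark_of('scene',n)[:3]:
        u,v=m['location']; z=da[int(np.clip(v,0,383)),int(np.clip(u,0,511))]
        print(n,round(m['conf'],2),np.round([u,v]),deproj('scene',[[u,v]],[z]).round(3)[0])
b,db=r.camera('top'); print(db.max(),b.std())
cv2.imwrite('pics/c1.png',cv2.resize(a[130:330,90:430,::-1],(800,470),interpolation=cv2.INTER_CUBIC))
E
```

```text
0.92 [216.1, 231.5, 256.5, 262.4] 1168 (array([0.40378506, 0.29944082]), np.float64(0.08285334011361994), np.float64(0.0014950730861831554))
0.82 [269.1, 220.9, 297.3, 241.9] 555 (array([0.44386257, 0.08520686]), np.float64(0.060512515322952036), np.float64(0.0020064586692613694))
0.62 [119.5, 249.5, 152.2, 273.0] 619 (array([0.42373842, 0.6808609 ]), np.float64(0.056786382901040995), np.float64(0.0010210818760041864))
pos [0.3747 0.3273 0.2647] toolx [-0.938  0.346 -0.002] tooly [0.346 0.938 0.001] toolz [ 0.002 -0.    -1.   ] yawy 69.8 rows [-0.82 -0.95  2.59] F [-0.2  0.   0.2] t 2.45
pot 0.88 [325. 213.] [ 0.441 -0.084  0.085]
stud 0.65 [305. 222.] [0.349 0.04  0.172]
knob 0.6 [307. 200.] [0.424 0.014 0.207]
wing_mid 0.61 [305. 194.] [0.438 0.017 0.228]
wing_mid 0.56 [236. 250.] [0.383 0.299 0.018]
foot 0.47 [307. 201.] [0.426 0.011 0.196]
0.0 3.1154116250569404
```

View pics/c1.png

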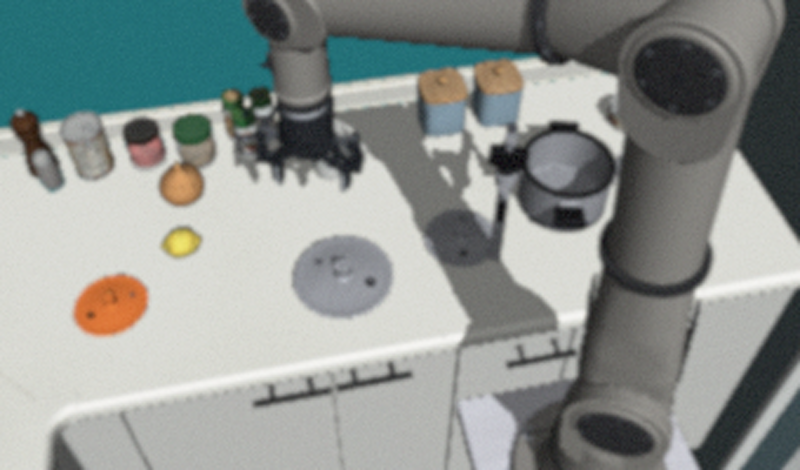

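View: big grey lid at (236,247); pot at (330,203), open, with the bridge left of it; knob at (306,196); stud at (303,222). I'll fit these geometrically from depth.

```bash
python3 - <<'E'
from h import *
D=np.load('d1.npz'); a,da=D['a'],D['da']; px,P=cloud('scene',da)
near=np.hypot(P[:,0]-.404,P[:,1]-.299)
tb=(near>.1)&(near<.13); print('table z',np.median(P[tb,2]),P[tb,2].std())
post=(near<.035)&(P[:,2]>.034)&(P[:,2]<.06); print('post',post.sum(),P[post].mean(0),P[post].min(0),P[post].max(0))
fl=(near<.12)&(P[:,2]>.007)&(P[:,2]<.03)
print('flange circ',circ(P[fl][:,:2])[0:2], (P[fl].min(0)+P[fl].max(0))/2,P[fl].max(0)-P[fl].min(0))
b=(P[:,0]>.3)&(P[:,0]<.75)&(P[:,1]>-.3)&(P[:,1]<.12)
rim=b&(P[:,2]>.095)&(P[:,2]<.112); Q=P[rim]; 
c=np.array([.53,-.1])
for i in range(6):
    d=np.hypot(*(Q[:,:2]-c).T); k=(d>.068)&(d<.09); c,R,e=circ(Q[k][:,:2])
print('rim',k.sum(),c,R,e,np.median(Q[k][:,2]),np.percentile(np.degrees(np.arctan2(*(Q[k][:,1::-1]-c[::-1]).T)),[0,25,50,75,100]))
# bridge: z .16-.18
br=b&(P[:,2]>.158)&(P[:,2]<.18); B=P[br]; B=B[np.abs(B[:,1]-.02)<.08]; 
print('bar',len(B),B.min(0),B.max(0)); v=cv2.fitLine(B[:,:2].astype(np.float32),cv2.DIST_HUBER,0,.01,.01).ravel(); print(v)
st=b&(P[:,2]>.185)&(P[:,0]<.385)&(np.abs(P[:,1]-.04)<.06); print('stud',P[st].round(3))
kn=b&(P[:,2]>.185)&(P[:,0]>.385)&(np.abs(P[:,1]-.02)<.07)&(P[:,2]<.26); print('knob',kn.sum(),P[kn].mean(0),P[kn].min(0),P[kn].max(0))
t=kn&(P[:,2]>.222); print('wingtop',t.sum(),P[t].mean(0),P[t].min(0),P[t].max(0))
for z in(.075,): 
    h=b&(P[:,2]>.06)&(P[:,2]<.093); d=np.hypot(*(P[:,:2]-c).T); h&=(d>.095)&(d<.13); print('handles',h.sum()); 
    an=np.degrees(np.arctan2(P[h,1]-c[1],P[h,0]-c[0])); print(np.histogram(an,36,(-180,180))[0])
E
```

```text
table z -0.0009111222055428523 0.4381080514099084
post 40 [0.40166157 0.29894519 0.04300249] [0.38896509 0.2858965  0.03512237] [0.41570819 0.31154155 0.0514236 ]
flange circ (array([0.40683842, 0.29861717]), np.float64(0.061839287563581986)) [0.40313365 0.30053789 0.01790165] [0.17460191 0.17415939 0.02163635]
rim 227 [ 0.50235967 -0.1280039 ] 0.07958861263852642 0.0026654976791643035 0.10156004031949807 [-178.7705119   -96.33514427  -13.51562005  109.66484254  178.10615534]
bar 165 [ 0.33216003 -0.03235971  0.15888095] [0.539146   0.06479089 0.179906  ]
[ 0.9242491  -0.3817899   0.41871974  0.02295872]
stud [[0.354 0.056 0.205]
 [0.353 0.053 0.205]
 [0.357 0.047 0.2  ]
 [0.351 0.046 0.206]
 [0.352 0.056 0.202]
 [0.348 0.054 0.206]
 [0.347 0.051 0.207]
 [0.347 0.047 0.205]
 [0.348 0.057 0.201]
 [0.345 0.055 0.204]
 [0.346 0.051 0.202]
 [0.345 0.047 0.202]
 [0.347 0.057 0.196]
 [0.347 0.053 0.195]
 [0.346 0.05  0.196]
 [0.345 0.046 0.196]
 [0.344 0.054 0.193]
 [0.345 0.05  0.191]
 [0.344 0.054 0.188]]
knob 189 [0.42996751 0.01817579 0.21859005] [ 0.41462529 -0.02344691  0.18659769] [0.53562901 0.04698871 0.23869719]
wingtop 93 [0.431831   0.0166472  0.23139949] [ 0.41462529 -0.01506866  0.22244451] [0.45072555 0.04515506 0.23869719]
handles 145
[ 0  0  0  0  0  0  0  0  0  0  0  0  0  0  0 14 11 14  0  0  0  0  0  0
  0  0  0  0  0  0  0  0  5 41 34 26]
```

Request:
{"name": "drive_tool", "arguments": {
  "increments": [
    [[-0.8,-0.7,0.8,0],[-0.2,-0.5,0.8,0],[0,0,0.8,0]]
  ]
}}

```text
time_s: 3.18
ee_pos: [0.3854, 0.2934, 0.2031]
orientation: [0.173, 0.985, -0.0, 0.0]
contact_force: [0.4, 0.1, 0.1]
gripper_width: 0.0852
finger_force: 0.0
```

Request:
{"name": "drive_tool", "arguments": {
  "increments": [
    [[-0.5,0.4,0.9,0],[0,0,0.9,0],[0,0,0.9,0],[0,0,0.5,0],[0,0,0,0]]
  ]
}}

```text
time_s: 3.8
ee_pos: [0.3999, 0.2992, 0.1231]
orientation: [0.172, 0.985, -0.001, -0.001]
contact_force: [-0.4, 0.4, 0.6]
gripper_width: 0.0855
finger_force: 0.0
```

```bash
python3 - <<'E'
from h import *
go([.403,.299,.043])
E
```

```text
pos [0.3999 0.2992 0.1231] toolx [-0.941  0.339  0.001] tooly [ 0.339  0.941 -0.002] toolz [-0.001 -0.001 -1.   ] yawy 70.2 rows [-0.12  0.04  3.2 ] F [-0.4  0.4  0.6] t 3.8
```

Request:
{"name": "drive_tool", "arguments": {
  "increments": [
    [[-0.12,0,0.9,0],[0,0,0.9,0],[0,0,0.8,0],[0,0,0.6,0],[0,0,0,0]]
  ]
}}

```text
time_s: 4.42
ee_pos: [0.4031, 0.2981, 0.0435]
orientation: [0.172, 0.985, -0.0, -0.0]
contact_force: [0.4, -0.6, 1.0]
gripper_width: 0.0851
finger_force: 0.0
```

Request:
{"name": "drive_tool", "arguments": {
  "increments": [
    [[0,0,0,0],[0,0,0,0],[0,0,0,0],[0,0,0,0]]
  ],
  "gripper": -1,
  "grip_force": 55
}}

```text
time_s: 4.92
ee_pos: [0.4035, 0.2984, 0.0441]
orientation: [0.172, 0.985, 0.0, 0.0]
contact_force: [-0.1, 0.0, 0.4]
gripper_width: 0.0122
finger_force: 0.0
```

```bash
python3 - <<'E'
from h import *
print(r.state()['gripper_width'],r.state()['finger_force'])
a,da=r.camera('scene'); lids(); s=r.state(); print(s['gripper_width'])
print(proj('scene',[s['ee_pos'],[.403,.299,.03]]))
cv2.imwrite('pics/c2.png',cv2.resize(a[190:290,190:300,::-1],(660,600),interpolation=cv2.INTER_CUBIC))
E
```

```text
0.012188604246818112 0.0
0.94 [216.4, 232.6, 258.3, 263.7] 1023 (array([0.39920066, 0.29838145]), np.float64(0.08075254864048609), np.float64(0.008095968658636392))
0.75 [268.7, 220.0, 299.7, 241.4] 570 (array([0.44447448, 0.08430675]), np.float64(0.06127790640419099), np.float64(0.0021650826000114603))
0.71 [118.6, 245.9, 156.0, 271.7] 645 (array([0.42374941, 0.68069319]), np.float64(0.05791909220646519), np.float64(0.0012295099048181411))
4.930787778624742e-05
[[235.01096319 242.11841549]
 [235.01949999 244.29292134]]
```

View pics/c2.png

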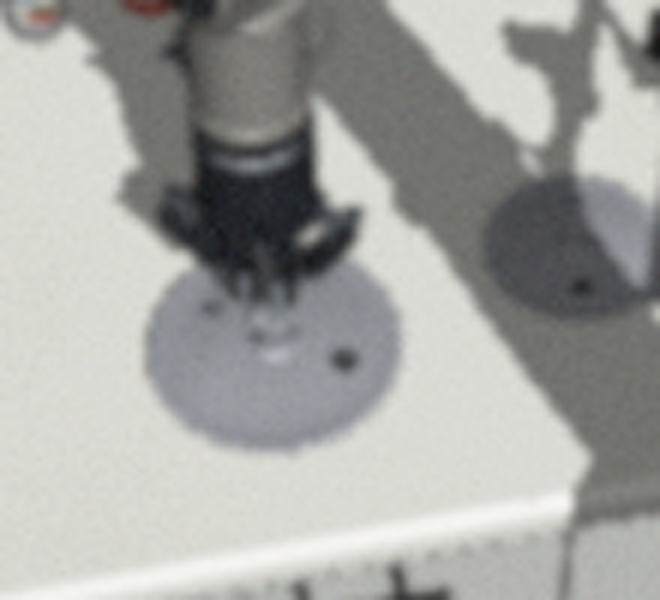

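The picture shows the gripper shut at about (235,239) with a bright post-like spot at (236,247) just in front of it, so the grip missed. I'll check the depth data here.

```bash
python3 - <<'E'
from h import *
a,da=r.camera('scene'); np.savez('d2.npz',a=a,da=da)
D=np.load('d1.npz')
for nm,d in(('before',D['da']),('now',da)):
    print(nm)
    for v in range(226,264,2):
        z=d[v,236]; p=deproj('scene',[[236,v]],[z])[0]; print(v,p.round(3),D['a'][v,236] if nm=='before' else a[v,236])
s=r.state();print(s['gripper_width'],s['ee_pos'],s['contact_force'])
print(r.nose_length)
E
```

```text
before
226 [ 0.52   0.278 -0.003] [218 218 213]
228 [ 0.511  0.28  -0.006] [216 218 209]
230 [0.487 0.283 0.012] [171 172 171]
232 [0.473 0.285 0.017] [142 145 151]
234 [0.467 0.286 0.01 ] [135 137 142]
236 [0.457 0.287 0.01 ] [132 133 140]
238 [0.444 0.289 0.014] [126 130 135]
240 [0.416 0.293 0.04 ] [132 135 140]
242 [0.406 0.294 0.04 ] [143 144 151]
244 [0.396 0.296 0.041] [149 153 158]
246 [0.394 0.296 0.03 ] [136 138 145]
248 [0.391 0.297 0.021] [165 170 177]
250 [0.385 0.299 0.016] [163 165 172]
252 [0.376 0.3   0.016] [150 155 161]
254 [0.364 0.302 0.019] [152 152 160]
256 [0.357 0.303 0.017] [154 156 162]
258 [0.347 0.304 0.017] [150 154 160]
260 [0.341 0.306 0.013] [150 154 159]
262 [0.333 0.307 0.012] [143 145 152]
now
226 [0.381 0.292 0.173] [34 37 38]
228 [0.381 0.292 0.161] [38 38 41]
230 [0.382 0.293 0.148] [35 37 44]
232 [0.383 0.293 0.135] [41 45 48]
234 [0.389 0.293 0.115] [33 38 41]
236 [0.389 0.294 0.102] [45 48 49]
238 [0.395 0.294 0.081] [63 68 68]
240 [0.392 0.295 0.072] [ 97  99 103]
242 [0.401 0.295 0.047] [135 137 142]
244 [0.391 0.296 0.048] [150 152 158]
246 [0.393 0.297 0.031] [134 136 142]
248 [0.391 0.297 0.021] [166 170 176]
250 [0.384 0.299 0.017] [167 169 175]
252 [0.375 0.3   0.017] [150 153 159]
254 [0.368 0.301 0.014] [152 155 160]
256 [0.359 0.303 0.014] [153 154 160]
258 [0.348 0.304 0.017] [153 155 163]
260 [0.342 0.306 0.011] [150 153 160]
262 [0.33  0.307 0.016] [140 142 148]
-0.00017325495514221875 [0.40338091 0.29826236 0.04389193] [ 0.10431527 -0.58004042 -0.51955239]
0.022
```

```bash
python3 - <<'E'
from h import *
for f,p in(('d1.npz',(.3747,.3273,.2647)),('d2.npz',(.4034,.2983,.0439))):
    D=np.load(f); px,P=cloud('scene',D['da']); d=np.hypot(P[:,0]-p[0],P[:,1]-p[1])
    lo=.15 if f=='d1.npz' else .05
    k=(d<.08)&(P[:,2]>lo)&(P[:,2]<p[2]+.1); o=np.argsort(P[k][:,2])[:25]
    print(f,k.sum()); 
    for i in o[::2]: print(px[k][i],P[k][i].round(3),D['a'][px[k][i][1],px[k][i][0]])
D=np.load('d2.npz'); print('expected px of tip/TCP',proj('scene',[[.4034,.2983,.022],[.4034,.2983,.0439],[.4034,.2983,.07]]))
print(D['a'][236:250,230:243].mean(2).astype(int))
E
```

```text
d1.npz 288
[210 206] [0.383 0.374 0.299] [143 146 141]
[209 207] [0.379 0.377 0.299] [132 134 133]
[235 210] [0.347 0.294 0.301] [154 156 158]
[208 207] [0.378 0.381 0.302] [146 147 147]
[237 209] [0.348 0.287 0.303] [109 112 114]
[239 207] [0.354 0.28  0.305] [161 161 156]
[237 208] [0.35  0.287 0.306] [80 80 84]
[207 205] [0.383 0.383 0.307] [114 117 120]
[210 203] [0.39  0.372 0.307] [106 107 105]
[235 209] [0.346 0.294 0.308] [141 145 146]
[209 206] [0.376 0.377 0.308] [102 104 106]
[210 202] [0.391 0.372 0.31 ] [100 100  99]
[209 205] [0.376 0.376 0.312] [81 82 84]
d2.npz 191
[234 241] [0.395 0.303 0.065] [120 123 129]
[235 241] [0.392 0.299 0.068] [123 127 131]
[236 240] [0.392 0.295 0.072] [ 97  99 103]
[232 240] [0.395 0.31  0.073] [106 112 114]
[232 239] [0.399 0.309 0.074] [105 111 114]
[233 240] [0.392 0.306 0.075] [110 115 118]
[237 239] [0.393 0.291 0.076] [88 92 94]
[234 239] [0.394 0.302 0.079] [114 118 123]
[231 238] [0.4   0.313 0.08 ] [80 88 90]
[230 238] [0.4   0.317 0.081] [61 62 66]
[237 237] [0.398 0.289 0.083] [71 73 78]
[235 238] [0.393 0.298 0.084] [ 94  98 1
[... 226 characters left out ...]
02 102  88  63  74 113 125 121 127 137]
 [ 63  86 110 114 114  98  66  81 116 133 137 137 138]
 [ 76  85 110 111 118 100  80  91 123 134 136 142 140]
 [101  99 110 114 115 111  99 113 131 138 140 140 141]
 [120 114 122 122 124 127 127 137 139 144 139 143 141]
 [131 128 135 139 132 135 138 146 145 145 144 147 143]
 [132 136 145 151 141 144 148 146 142 142 146 142 143]
 [137 133 134 142 146 145 153 146 131 130 145 147 146]
 [142 127 115 126 134 141 143 138 130 129 143 146 144]
 [141 125 114 112 128 137 137 138 134 139 147 149 149]
 [146 137 130 129 140 143 147 151 155 154 153 146 147]
 [150 146 143 150 158 166 170 170 162 155 154 153 151]
 [152 153 150 161 167 177 182 172 162 155 151 149 155]]
```

The depth data puts the real fingertips about 40 mm above where the reported TCP puts them. The shut tips are at z≈0.062 with the post top at 0.046 below them. So I'll open and descend carefully, watching the force.

Request:
{"name": "drive_tool", "arguments": {
  "increments": [
    [[0,0,0,0],[0,0,0,0],[0,0,0,0],[0,0,0.3,0],[0,0,0,0]]
  ],
  "gripper": 1
}}

```text
time_s: 5.7
ee_pos: [0.4027, 0.2978, 0.0355]
orientation: [0.172, 0.985, -0.001, -0.001]
contact_force: [0.3, 0.3, 0.5]
gripper_width: 0.0853
finger_force: 0.0
```

```bash
python3 - <<'E'
from h import *
a,da=r.camera('scene'); np.savez('d3.npz',a=a,da=da); s=r.state(); p=s['ee_pos']; print(p,s['contact_force'],s['gripper_width'])
px,P=cloud('scene',da); d=np.hypot(P[:,0]-p[0],P[:,1]-p[1])
lid=np.hypot(P[:,0]-.403,P[:,1]-.299)
k=(d<.09)&(lid>.02)&(P[:,2]>.03)&(P[:,2]<.16)&(a[px[:,1],px[:,0]].mean(1)<125); o=np.argsort(P[k][:,2])[:30]
for i in o[::2]: print(px[k][i],P[k][i].round(3),a[px[k][i][1],px[k][i][0]])
R=Ro.from_quat(s['orientation']).as_matrix()
print(proj('scene',[p+R@[0,y,z] for y in(-.045,.045) for z in(.009,.022,-.035)]))
cv2.imwrite('pics/c3.png',cv2.resize(a[200:270,200:275,::-1],(640,600),interpolation=cv2.INTER_CUBIC))
E
```

```text
[0.40303599 0.29792356 0.03583209] [-0.3766509  -0.63677628 -0.83612368] 0.08551251287364131
[223 238] [0.416 0.343 0.066] [ 95  96 100]
[247 241] [0.379 0.254 0.072] [108 108 114]
[220 237] [0.418 0.354 0.074] [ 95  98 101]
[245 241] [0.379 0.262 0.075] [119 124 129]
[223 237] [0.414 0.342 0.076] [79 83 87]
[248 239] [0.383 0.249 0.079] [86 88 95]
[246 240] [0.379 0.258 0.08 ] [100 104 111]
[223 235] [0.419 0.341 0.082] [71 73 74]
[222 237] [0.408 0.346 0.084] [87 94 95]
[246 239] [0.38  0.257 0.085] [ 98 103 107]
[219 235] [0.418 0.356 0.087] [92 93 91]
[246 238] [0.382 0.257 0.088] [ 93  97 102]
[247 238] [0.381 0.253 0.089] [58 64 69]
[223 233] [0.422 0.34  0.091] [55 54 55]
[222 236] [0.406 0.346 0.093] [87 89 95]
[[246.46119879 246.03704657]
 [246.54485684 247.92112728]
 [246.16941385 239.4689339 ]
 [224.24913255 243.38198824]
 [224.47938156 245.27347189]
 [223.44623644 236.78904313]]
```

View pics/c3.png

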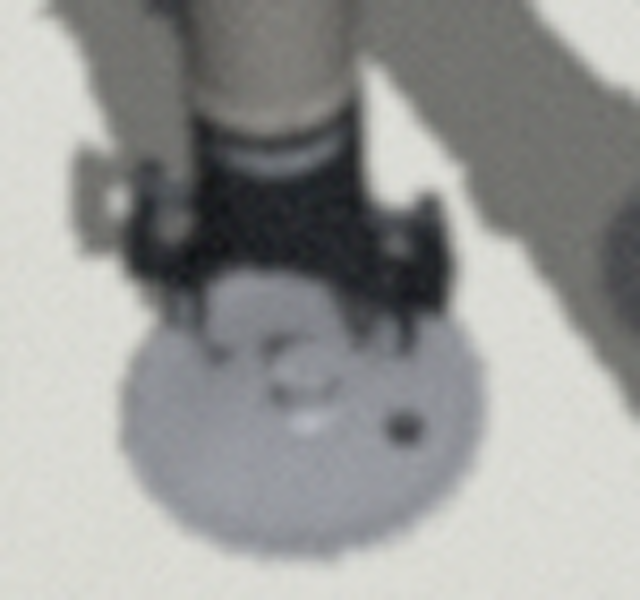

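The view shows the open fingertips at about (222,238) and (247,241), z≈0.068, straddling the post at (235,243). The reported z reads about 40 mm low, so I'll descend further.

Request:
{"name": "drive_tool", "arguments": {
  "increments": [
    [[0,0,0.4,0],[0,0,0.4,0],[0,0,0.2,0],[0,0,0,0]]
  ]
}}

```text
time_s: 6.25
ee_pos: [0.403, 0.2979, 0.0107]
orientation: [0.173, 0.985, -0.001, -0.0]
contact_force: [0.3, 0.1, -0.3]
gripper_width: 0.0856
finger_force: 0.0
```

```bash
cat >> h.py <<'E'
def tips(a,da,lo,hi,cx,rmin=.02):
    s=r.state(); p=s['ee_pos']; px,P=cloud('scene',da); d=np.hypot(P[:,0]-p[0],P[:,1]-p[1]); l=np.hypot(P[:,0]-cx[0],P[:,1]-cx[1])
    k=(d<.09)&(l>rmin)&(P[:,2]>lo)&(P[:,2]<hi)&(a[px[:,1],px[:,0]].mean(1)<122); o=np.argsort(P[k][:,2])[:12]
    for i in o: print(px[k][i],P[k][i].round(3))
    print(p,s['contact_force'],s['gripper_width'])
E
python3 - <<'E'
from h import *
a,da=r.camera('scene'); tips(a,da,.025,.15,(.403,.299),.028)
E
```

```text
[224 240] [0.425 0.339 0.041]
[223 243] [0.406 0.345 0.047]
[224 239] [0.424 0.339 0.048]
[246 245] [0.378 0.259 0.048]
[224 238] [0.428 0.338 0.049]
[221 241] [0.416 0.352 0.05 ]
[222 242] [0.409 0.349 0.051]
[223 241] [0.412 0.344 0.052]
[247 244] [0.379 0.254 0.052]
[245 244] [0.38  0.262 0.053]
[246 244] [0.379 0.258 0.054]
[245 245] [0.375 0.263 0.054]
[0.40330427 0.29812753 0.01107919] [-0.27497901  0.62261182  0.1857145 ] 0.08531784626152022
```

Request:
{"name": "drive_tool", "arguments": {
  "increments": [
    [[0,0,0.25,0],[0,0,0,0]]
  ]
}}

```text
time_s: 6.55
ee_pos: [0.4031, 0.298, 0.0047]
orientation: [0.172, 0.985, -0.0, -0.0]
contact_force: [-0.5, 0.1, 0.1]
gripper_width: 0.0853
finger_force: 0.0
```

Request:
{"name": "drive_tool", "arguments": {
  "increments": [
    [[0,0,0,0],[0,0,0,0],[0,0,0,0],[0,0,0,0],[0,0,0,0]]
  ],
  "gripper": -1
}}

```text
time_s: 7.18
ee_pos: [0.403, 0.2972, 0.0053]
orientation: [0.173, 0.985, -0.001, -0.0]
contact_force: [-1.8, -2.5, 5.1]
gripper_width: 0.0254
finger_force: 53.8
```

Request:
{"name": "drive_tool", "arguments": {
  "increments": [
    [[0,0,-0.4,0],[0,0,-0.8,0],[0,0,-1,0],[0,0,-1,0],[0,0,-1,0]]
  ]
}}

```text
time_s: 7.8
ee_pos: [0.4024, 0.2977, 0.1102]
orientation: [0.172, 0.985, -0.001, -0.001]
contact_force: [0.5, 0.2, -7.1]
gripper_width: 0.0249
finger_force: 54.6
```

```bash
cat >> h.py <<'E'
def grab(n,N=5):
    F=[r.camera(n) for _ in range(N)]; Z=np.stack([f[1] for f in F]).astype(float); Z[Z==0]=np.nan
    import warnings; warnings.simplefilter('ignore')
    return np.mean([f[0] for f in F],0).astype(np.uint8),np.nan_to_num(np.nanmedian(Z,0))
E
python3 - <<'E'
from h import *
a,da=grab('scene',6); np.savez('d4.npz',a=a,da=da)
px,P=cloud('scene',da)
c=np.array([.502,-.128])
for i in range(8):
    d=np.hypot(*(P[:,:2]-c).T); k=(d>.066)&(d<.092)&(P[:,2]>.094)&(P[:,2]<.115)
    c,R,e=circ(P[k][:,:2])
print('rim',k.sum(),c,R,e,np.median(P[k,2])); an=np.degrees(np.arctan2(P[k,1]-c[1],P[k,0]-c[0])); print(np.histogram(an,12,(-180,180))[0])
# angle-balanced
bins=np.floor((an+180)/20).astype(int); Q=np.array([np.median(P[k][bins==b][:,:2],0) for b in range(18) if (bins==b).sum()>2]); print('bal',circ(Q))
# image: outer dark rim edge: project candidate circles
h=(d>.098)&(d<.13)&(P[:,2]>.07)&(P[:,2]<.092); an=np.arctan2(P[h,1]-c[1],P[h,0]-c[0]); print('handles',np.median(np.degrees(an[np.abs(an)<1.5])),np.median(np.degrees(an[np.abs(an)>1.5])),h.sum())
X=np.array([.351,.051]); hp=np.hypot(*(P[:,:2]-[.534,-.025]).T)<.03; hh=hp&(P[:,2]>.15); print('hinge top',P[hh].mean(0),hh.sum())
s=r.state();print(s['gripper_width'],s['ee_pos'],s['finger_force'])
im=a[160:260,280:400].copy(); 
im=cv2.resize(im,(720,600),interpolation=cv2.INTER_CUBIC)
for rad in(.0755,.082):
    t=np.linspace(0,2*np.pi,60); q=proj('scene',np.c_[c[0]+rad*np.cos(t),c[1]+rad*np.sin(t),np.full(60,.105)])
    for u,v in q: cv2.circle(im,(int((u-280+.5)*6),int((v-160+.5)*6)),1,(255,0,0),-1)
save(im,'c4.png')
E
```

```text
rim 78 [ 0.50197982 -0.12832675] 0.08016296054284078 0.002487306350527725 0.10190382887206892
[ 0  0  0  0  0  0 18 12  0 24 23  1]
bal (array([ 0.50290427, -0.12747935]), np.float64(0.0788951342728396), np.float64(0.0003682467170530842))
handles -3.4353644370857106 153.02962465598927 33
hinge top [ 0.5252335  -0.02142957  0.17378326] 42
0.025168573948399317 [0.402097   0.29731322 0.10855639] 55.03193736076355
```

View pics/c4.png

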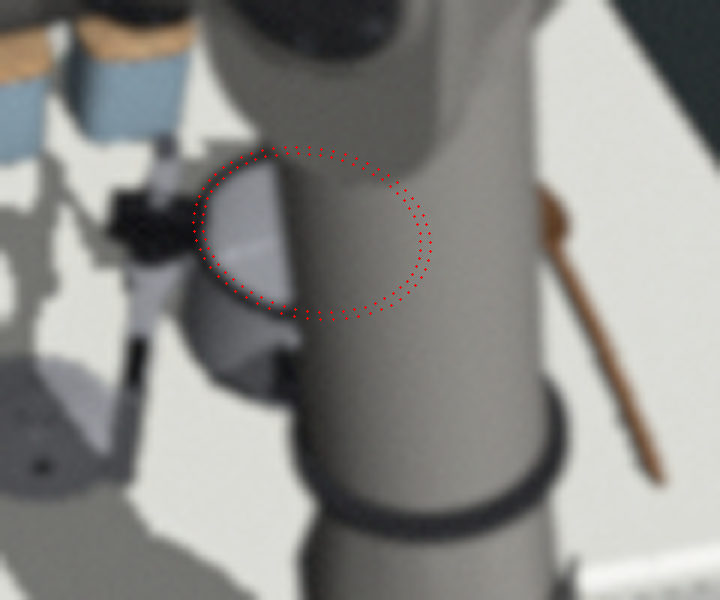

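The drawn ring matches the visible left rim of the pot, with its centre at about (0.5025,-0.128). Now I'll carry the lid over high.

Request:
{"name": "drive_tool", "arguments": {
  "increments": [
    [[0,0,-1,0],[0,0,-1,0],[-0.3,-0.5,-1,0],[-0.64,-0.98,-1,0],[-0.64,-0.98,-1,0]]
  ]
}}

```text
time_s: 8.72
ee_pos: [0.4188, 0.2256, 0.2341]
orientation: [0.172, 0.985, -0.001, -0.001]
contact_force: [1.1, 0.4, -7.4]
gripper_width: 0.0248
finger_force: 55.6
```

Request:
{"name": "drive_tool", "arguments": {
  "increments": [
    [[-0.64,-0.98,-1,0],[-0.64,-0.98,-0.6,0],[-0.64,-0.98,0,0],[-0.64,-0.98,0,0],[-0.64,-0.98,0,0]]
  ]
}}

```text
time_s: 9.35
ee_pos: [0.4523, 0.0833, 0.2734]
orientation: [0.173, 0.985, -0.001, -0.001]
contact_force: [0.4, -0.8, -6.8]
gripper_width: 0.0252
finger_force: 55.9
```

Request:
{"name": "drive_tool", "arguments": {
  "increments": [
    [[-0.64,-0.98,0,0],[-0.64,-0.98,0,0],[-0.64,-0.98,0,0],[-0.64,-0.98,0,0],[-0.64,-0.98,0,0]]
  ]
}}

```text
time_s: 9.98
ee_pos: [0.4859, -0.0587, 0.2733]
orientation: [0.173, 0.985, -0.0, -0.001]
contact_force: [0.8, 0.6, -6.4]
gripper_width: 0.0252
finger_force: 55.9
```

Request:
{"name": "drive_tool", "arguments": {
  "increments": [
    [[-0.64,-0.98,0,0],[-0.3,-0.5,0,0],[0,0,0,0],[0,0,0,0]]
  ]
}}

```text
time_s: 10.48
ee_pos: [0.4961, -0.0988, 0.2745]
orientation: [0.172, 0.985, 0.001, -0.001]
contact_force: [-1.0, 0.9, -6.5]
gripper_width: 0.0254
finger_force: 55.6
```

```bash
python3 - <<'E'
from h import *
a,da=r.camera('scene'); np.savez('d5.npz',a=a,da=da); go([.5025,-.1285,.25]); s=r.state(); print(s['gripper_width'],s['joint_pos'])
b,db=r.camera('top'); print(db.max(),b.std())
cv2.imwrite('pics/c5.png',cv2.resize(a[130:290,200:420,::-1],(800,582),interpolation=cv2.INTER_CUBIC))
E
```

```text
pos [ 0.4962 -0.0988  0.2747] toolx [-0.941  0.338  0.001] tooly [0.338 0.941 0.001] toolz [-0.001  0.001 -1.   ] yawy 70.3 rows [-0.64 -1.03  0.98] F [-0.3  0.  -6.6] t 10.525
0.02509948241444793 [-0.47930214  0.10936754  0.64835725  1.80015231 -0.07048848  1.25586287
  1.41461186]
0.0 3.114649988454013
```

View pics/c5.png

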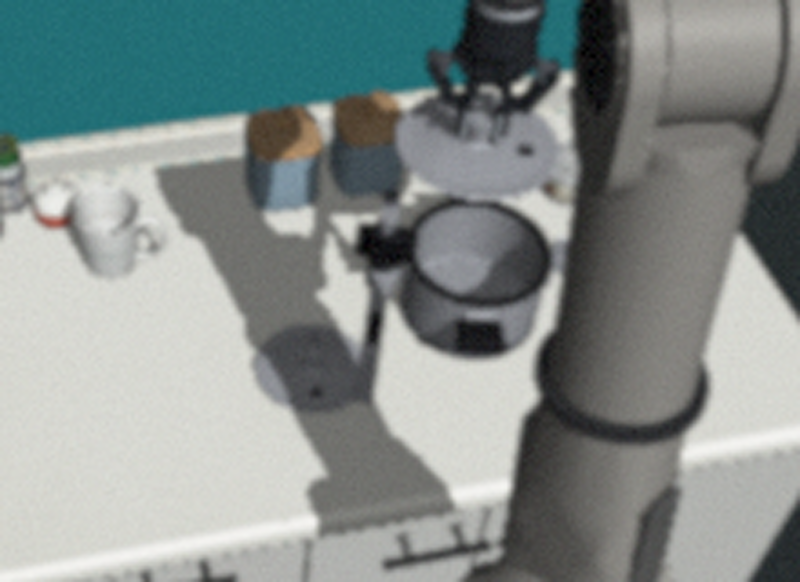

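View: lid held at (331,168), pot rim fully visible at (333,199), knob at (306,197). I'll measure the rim and the lid in the same frame.

```bash
python3 - <<'E'
from h import *
a,da=grab('scene',5); np.savez('d6.npz',a=a,da=da)
px,P=cloud('scene',da); g=a[px[:,1],px[:,0]].astype(float).mean(1)
c=np.array([.5025,-.128])
# dark ring pixels on plane .1045
U=np.stack(np.meshgrid(np.arange(512),np.arange(384)),-1).reshape(-1,2); G=a.reshape(-1,3).mean(1)
for zt in (.102,.107):
  W=onplane('scene',U,zt)[:,:2]; cc=c.copy()
  for i in range(8):
    d=np.hypot(*(W-cc).T); an=np.degrees(np.arctan2(W[:,1]-cc[1],W[:,0]-cc[0]))
    Q=[]
    for b in range(-180,180,12):
        k=(np.abs((an-b+180)%360-180)<6)&(d>.066)&(d<.092)
        if k.sum()<4: continue
        w=np.clip(75-G[k],0,None)**1.0
        if w.sum()>20 and not(50<b<130): Q.append((W[k]*w[:,None]).sum(0)/w.sum())
    Q=np.array(Q); cc,R,e=circ(Q)
  print('dark ring',zt,len(Q),cc,R,e)
for i in range(8):
    d=np.hypot(*(P[:,:2]-c).T); k=(d>.066)&(d<.092)&(P[:,2]>.094)&(P[:,2]<.115)
    c,R,e=circ(P[k][:,:2])
an=np.degrees(np.arctan2(P[k,1]-c[1],P[k,0]-c[0])); bins=np.floor((an+180)/15).astype(int)
Q=np.array([np.median(P[k][bins==b][:,:2],0) for b in range(24) if (bins==b).sum()>2]); print('depth rim',len(Q),circ(Q),np.percentile(P[k,2],[50,80,95]))
s=r.state();p=np.array(s['ee_pos'])
d=np.hypot(*(P[:,:2]-p[:2]).T); k=(d<.11)&(P[:,2]>.25)&(P[:,2]<.295)&(g>90); Q=P[k]; print('lid z',np.percentile(Q[:,2],[5,50,95]),(Q.min(0)+Q.max(0))/2,Q.max(0)-Q.min(0))
A=np.c_[Q[:,:2]-p[:2],np.ones(len(Q))]; kk=Q[:,2]>0; sol=np.linalg.lstsq(A,Q[:,2],rcond=None)[0]; print('tilt',sol)
for m in r.trace('scene','lid'):
    q=m['region'].astype(np.uint8); cs,_=cv2.findContours(q,0,1); K=max(cs,key=cv2.contourArea)[:,0]
    W=onplane('scene',K,p[2]-.005+.012)[:,:2]; W=W[np.hypot(*(W-p[:2]).T)<.11]
    if len(W)>20: print('lid',m['box'],circ(W,.086),circ(W))
print(p)
# stud/knob/hinge
for nm,f in(('stud',(P[:,2]>.19)&(np.hypot(P[:,0]-.351,P[:,1]-.05)<.03)),('wingtop',(P[:,2]>.225)&(P[:,2]<.25)&(np.hypot(P[:,0]-.43,P[:,1]-.018)<.045)),('hinge',(P[:,2]>.15)&(P[:,2]<.19)&(np.hypot(P[:,0]-.53,P[:,1]+.023)<.025))):
    print(nm,f.sum(),P[f].mean(0),P[f].min(0),P[f].max(0))
f=(P[:,2]>.16)&(P[:,2]<.182)&(P[:,0]<.56)&(P[:,0]>.33)&(np.abs(P[:,1]-.01)<.07)
print(f.sum(),cv2.fitLine(P[f][:,:2].astype(np.float32),cv2.DIST_HUBER,0,.01,.01).ravel())
E
```

```text
dark ring 0.102 23 [ 0.5031961  -0.12309939] 0.07742824544539986 0.001035565914070829
dark ring 0.107 23 [ 0.49890415 -0.12096795] 0.07706324780897773 0.0010118582437186926
depth rim 22 (array([ 0.50204376, -0.12788283]), np.float64(0.07940078028913358), np.float64(0.0007926368145890629)) [0.10144826 0.10294299 0.10409003]
lid z [0.27945129 0.28207515 0.28632619] [ 0.4944741  -0.09594946  0.28548673] [0.16592992 0.16934524 0.01558967]
tilt [0.00915981 0.00321079 0.28259213]
lid [308.3, 154.5, 351.3, 182.5] (array([ 0.49237536, -0.0925742 ]), 0.086, np.float64(0.014228213544679085)) (array([ 0.48985797, -0.09112893]), np.float64(0.07797098391611611), np.float64(0.011768851293516453))
[ 0.4963561  -0.1001464   0.27506685]
stud 18 [0.34783524 0.0518853  0.20108172] [0.34336798 0.04520596 0.19194322] [0.35305308 0.05703577 0.20723486]
wingtop 82 [0.43287379 0.01691781 0.23233426] [ 0.41635491 -0.01339088  0.22529981] [0.45333558 0.04540217 0.23696492]
hinge 41 [ 0.52552237 -0.02169735  0.17398889] [ 0.50780531 -0.03225968  0.1676483 ] [ 0.54220891 -0.00984112  0.18363535]
168 [ 0.9241015  -0.38214716  0.4246766   0.02067146]
```

```bash
python3 - <<'E'
from h import *
D=np.load('d6.npz'); a,da=D['a'],D['da']; px,P=cloud('scene',da); g=a[px[:,1],px[:,0]].astype(float).mean(1)
def fit(c0,zlo,zhi,zp,rr,gmin,rmin,skip):
    c=np.array(c0)
    d=np.hypot(*(P[:,:2]-c).T); k=(d<rr+.012)&(d>rmin)&(P[:,2]>zlo)&(P[:,2]<zhi)&(g>gmin)
    hull=cv2.convexHull(px[k].astype(np.float32))[:,0]
    # densify hull boundary
    m=np.zeros((384*4,512*4),np.uint8); cv2.fillPoly(m,[np.round(hull*4+2).astype(np.int32)],1); cs,_=cv2.findContours(m,0,1); K=(cs[0][:,0]-2)/4.
    W=onplane('scene',K,zp)[:,:2]
    an=np.degrees(np.arctan2(W[:,1]-c[1],W[:,0]-c[0])); W=W[[not any(lo<x<hi for lo,hi in skip) for x in an]]
    f=circ(W); print(k.sum(),'free',f,'fixed',circ(W,rr)); d=np.hypot(*(W-f[0]).T)-f[1]
    an=np.degrees(np.arctan2(W[:,1]-f[0][1],W[:,0]-f[0][0])); print([(b,round(1e3*d[(an>=b)&(an<b+30)].mean(),1)) for b in range(-180,180,30) if ((an>=b)&(an<b+30)).any()])
fit((.502,-.128),.092,.112,.1035,.082,-1,.06,[])
fit((.502,-.128),.092,.112,.1035,.082,-1,.06,[(40,110)])
fit((.4955,-.098),.272,.297,.284,.086,90,0.0,[(-30,70)])
fit((.4955,-.098),.272,.297,.284,.086,90,0.0,[])
E
```

```text
254 free (array([ 0.49908308, -0.1295055 ]), np.float64(0.08508896239827769), np.float64(0.0018995381142913683)) fixed (array([ 0.49905052, -0.13046025]), 0.082, np.float64(0.0032449716439973885))
[(-180, np.float64(-2.2)), (-150, np.float64(-1.2)), (-120, np.float64(3.9)), (-90, np.float64(-0.3)), (-60, np.float64(-0.6)), (-30, np.float64(-0.1)), (0, np.float64(1.2)), (30, np.float64(-0.5)), (60, np.float64(-5.4)), (90, np.float64(0.5)), (120, np.float64(1.6)), (150, np.float64(0.2))]
254 free (array([ 0.4994403, -0.1284778]), np.float64(0.08539640078177514), np.float64(0.0014803633263754206)) fixed (array([ 0.49895765, -0.13107372]), 0.082, np.float64(0.003326023048041692))
[(-180, np.float64(-1.9)), (-150, np.float64(-0.6)), (-120, np.float64(4.6)), (-90, np.float64(0.2)), (-60, np.float64(-0.5)), (-30, np.float64(-0.5)), (0, np.float64(0.3)), (30, np.float64(-0.5)), (90, np.float64(-0.2)), (120, np.float64(0.8)), (150, np.float64(0.0))]
809 free (array([ 0.49339595, -0.09413125]), np.float64(0.08346360518405069), np.float64(0.0007369743812377979)) fixed (array([ 0.49603893, -0.09353505]), 0.086, np.float64(0.0017600870783731801))
[(-180, np.float64(0.5)), (-150, np.float64(0.4)), (-120, np.float64(0.2)), (-90, np.float64(-0.4)), (-60, np.float64(0.2)), (60, np.float64(-0.6)), (90, np.float64(0.5)), (120, np.float64(0.3)), (150, np.float64(-1.2))]
809 free (array([ 0.4929156 , -0.09406647]), np.float64(0.08320187081678734), np.float64(0.001086917882114142)) fixed (array([ 0.49376424, -0.09417783]), 0.086, np.float64(0.0028984782172386254))
[(-180, np.float64(0.3)), (-150, np.float64(0.4)), (-120, np.float64(0.5)), (-90, np.float64(0.0)), (-60, np.float64(1.0)), (-30, np.float64(-2.4)), (0, np.float64(0.1)), (30, np.float64(0.8)), (60, np.float64(-0.2)), (90, np.float64(0.6)), (120, np.float64(0.2)), (150, np.float64(-1.4))]
```

Request:
{"name": "drive_tool", "arguments": {
  "increments": [
    [[-0.35,-0.55,0,0],[-0.35,-0.52,0,0],[0,0,0.9,0],[0,0,0.9,0],[0,0,0.9,0]]
  ]
}}

```text
time_s: 11.5
ee_pos: [0.5039, -0.1315, 0.207]
orientation: [0.172, 0.985, 0.0, 0.0]
contact_force: [0.5, -0.3, -7.1]
gripper_width: 0.0254
finger_force: 56.0
```

Request:
{"name": "drive_tool", "arguments": {
  "increments": [
    [[0,0,0.9,0],[0,0,0.9,0],[0,0,0.9,0],[0,0,0.4,0],[0,0,0,0]]
  ]
}}

```text
time_s: 12.12
ee_pos: [0.5036, -0.1316, 0.1298]
orientation: [0.172, 0.985, -0.0, -0.0]
contact_force: [0.3, 0.7, -6.4]
gripper_width: 0.0249
finger_force: 55.6
```

```bash
python3 - <<'E'
from h import *
a,da=grab('scene',5); np.savez('d7.npz',a=a,da=da); go([.5035,-.131,.1]); p=np.array(r.state()['ee_pos'])
px,P=cloud('scene',da); g=a[px[:,1],px[:,0]].astype(float).mean(1)
zl=p[2]-.005+.012
d=np.hypot(*(P[:,:2]-p[:2]).T); k=(d<.1)&(P[:,2]>zl-.012)&(P[:,2]<zl+.014)&(g>85)
print('lid z',np.percentile(P[k,2],[5,50,95]),'exp',zl)
hull=cv2.convexHull(px[k].astype(np.float32))[:,0]; m=np.zeros((384*4,512*4),np.uint8); cv2.fillPoly(m,[np.round(hull*4+2).astype(np.int32)],1); cs,_=cv2.findContours(m,0,1); K=(cs[0][:,0]-2)/4.
W=onplane('scene',K,zl)[:,:2]; print('lid',circ(W),circ(W,.086))
im=cv2.resize(a[150:250,280:400],(720,600),interpolation=cv2.INTER_CUBIC)
def draw(c,rad,z,col):
    t=np.linspace(0,2*np.pi,60)
    for u,v in proj('scene',np.c_[c[0]+rad*np.cos(t),c[1]+rad*np.sin(t),np.full(60,z)]): cv2.circle(im,(int((u-280+.5)*6),int((v-150+.5)*6)),1,col,-1)
draw((.5015,-.128),.082,.1045,(255,0,0)); draw(p[:2],.086,zl,(0,255,0)); draw(p[:2]+[-.002,.004],.086,zl,(255,255,0))
save(im,'c7.png')
E
```

```text
pos [ 0.5045 -0.1319  0.131 ] toolx [-0.941  0.34  -0.002] tooly [0.34  0.941 0.001] toolz [ 0.002  0.    -1.   ] yawy 70.1 rows [0.05 0.02 1.24] F [-0.4  0.1 -6.5] t 12.375
lid z [0.13491335 0.13799958 0.14244567] exp 0.1379519178773862
lid (array([ 0.50767071, -0.1017582 ]), np.float64(0.06615384763492005), np.float64(0.011394578076674355)) (array([ 0.50480038, -0.12941059]), 0.086, np.float64(0.016574090136510268))
```

View pics/c7.png

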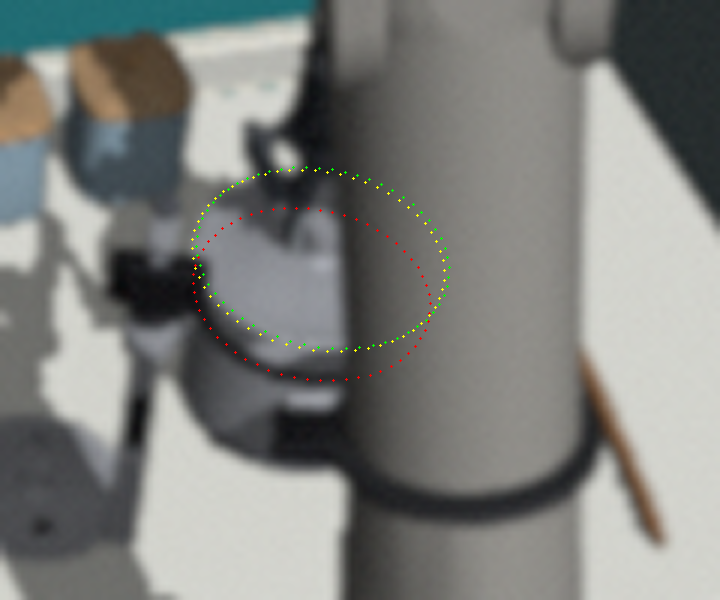

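View: the red ring fits the dark seal, with its front edge at about (335,211). The lid hangs above it, its edge near the green/yellow circles. I'll nudge slightly and lower by feel.

Request:
{"name": "drive_tool", "arguments": {
  "increments": [
    [[0.07,0.05,0.4,0],[0,0,0.3,0],[0,0,0,0]]
  ]
}}

```text
time_s: 12.75
ee_pos: [0.5016, -0.1296, 0.1115]
orientation: [0.172, 0.985, -0.0, -0.001]
contact_force: [0.5, -0.2, -6.8]
gripper_width: 0.0251
finger_force: 55.7
```

Request:
{"name": "drive_tool", "arguments": {
  "increments": [
    [[0,0,0.12,0],[0,0,0.12,0],[0,0,0,0]]
  ]
}}

```text
time_s: 13.12
ee_pos: [0.5023, -0.1299, 0.1063]
orientation: [0.173, 0.985, 0.0, -0.0]
contact_force: [0.4, -0.2, -6.1]
gripper_width: 0.0253
finger_force: 55.7
```

Request:
{"name": "drive_tool", "arguments": {
  "increments": [
    [[0,0,0.12,0],[0,0,0.08,0],[0,0,0,0]]
  ]
}}

```text
time_s: 13.5
ee_pos: [0.5023, -0.1299, 0.1013]
orientation: [0.173, 0.985, 0.0, -0.0]
contact_force: [0.5, -0.3, -6.2]
gripper_width: 0.0255
finger_force: 55.7
```

Request:
{"name": "drive_tool", "arguments": {
  "increments": [
    [[0,0,0.1,0],[0,0,0.08,0],[0,0,0,0]]
  ]
}}

```text
time_s: 13.88
ee_pos: [0.5029, -0.1299, 0.0997]
orientation: [0.172, 0.985, 0.001, -0.0]
contact_force: [-7.0, 3.9, 14.9]
gripper_width: 0.0255
finger_force: 58.2
```

Request:
{"name": "drive_tool", "arguments": {
  "increments": [
    [[0.03,0.02,-0.05,0],[0,0,0,0]]
  ]
}}

```text
time_s: 14.12
ee_pos: [0.503, -0.13, 0.0998]
orientation: [0.173, 0.985, 0.0, 0.001]
contact_force: [-2.5, 0.6, 6.1]
gripper_width: 0.0254
finger_force: 56.8
```

Request:
{"name": "drive_tool", "arguments": {
  "increments": [
    [[0,0,0,0],[0,0,0,0],[0,0,0,0],[0,0,-0.5,0],[0,0,-1,0]]
  ],
  "gripper": 1
}}

```text
time_s: 14.75
ee_pos: [0.5013, -0.1291, 0.136]
orientation: [0.173, 0.985, -0.0, -0.001]
contact_force: [-0.7, -0.1, 0.0]
gripper_width: 0.0855
finger_force: 0.0
```

Request:
{"name": "drive_tool", "arguments": {
  "increments": [
    [[0,0,-1,0],[0,0,-1,0],[0,0,-1,0],[0,0,-1,0],[0,0,-1,0]]
  ]
}}

```text
time_s: 15.38
ee_pos: [0.502, -0.1294, 0.2625]
orientation: [0.173, 0.985, 0.0, 0.001]
contact_force: [-0.8, -0.5, 0.8]
gripper_width: 0.0853
finger_force: 0.0
```

Lid released and it looks seated. Next, the bridge: the stud's start and path lie inside the arm's minimum reach (r≈0.35 m). I'll push the outer end of the wing along its axis instead, following the arc about the hinge with the tool turning along. Get into position.

Request:
{"name": "drive_tool", "arguments": {
  "increments": [
    [[0.62,0.96,-0.2,0],[0.62,0.96,0,0],[0.62,0.96,0,0],[0.62,0.96,0,0],[0.62,0.96,0,0]]
  ],
  "gripper": -1
}}

```text
time_s: 16.0
ee_pos: [0.4697, 0.0106, 0.2667]
orientation: [0.173, 0.985, 0.0, 0.001]
contact_force: [1.2, -0.4, -0.4]
gripper_width: -0.0
finger_force: 0.0
```

Request:
{"name": "drive_tool", "arguments": {
  "increments": [
    [[0.62,0.96,0,0],[0.62,0.96,0,0],[0,0,0,1],[0,0,0,1],[0,0,0,1]]
  ]
}}

```text
time_s: 16.62
ee_pos: [0.4572, 0.0654, 0.2666]
orientation: [0.301, 0.954, 0.0, 0.0]
contact_force: [0.1, -0.1, -0.9]
gripper_width: -0.0002
finger_force: 0.0
```

Request:
{"name": "drive_tool", "arguments": {
  "increments": [
    [[0,0,0,1],[0,0,0,1],[0,0,0,1],[0,0,0,1],[0,0,0,1]]
  ]
}}

```text
time_s: 17.25
ee_pos: [0.4572, 0.0654, 0.2666]
orientation: [0.5, 0.866, 0.0, 0.0]
contact_force: [0.3, -0.2, -0.2]
gripper_width: 0.0
finger_force: 0.0
```

Request:
{"name": "drive_tool", "arguments": {
  "increments": [
    [[0,0,0,1],[0,0,0,1],[0,0,0,1],[0,0,0,1],[0,0,0,1]]
  ]
}}

```text
time_s: 17.88
ee_pos: [0.4571, 0.0653, 0.2666]
orientation: [0.676, 0.737, 0.001, 0.0]
contact_force: [-0.3, 0.5, -0.0]
gripper_width: 0.0
finger_force: 0.0
```

Request:
{"name": "drive_tool", "arguments": {
  "increments": [
    [[0,0,0,1],[0,0,0,1],[0,0,0,1],[0,0,0,1],[0,0,0,1]]
  ]
}}

```text
time_s: 18.5
ee_pos: [0.4572, 0.0653, 0.2666]
orientation: [0.819, 0.573, 0.001, 0.0]
contact_force: [-0.3, -0.2, 0.2]
gripper_width: 0.0
finger_force: 0.0
```

```bash
python3 - <<'E'
from h import *
a,da=grab('scene',4); np.savez('d8.npz',a=a,da=da); go([.4565,.0645,.19],np.radians(-22.6)); print(r.state()['joint_pos'])
px,P=cloud('scene',da); g=a[px[:,1],px[:,0]].astype(float).mean(1)
d=np.hypot(P[:,0]-.502,P[:,1]+.1285)
k=(d<.08)&(d>.02)&(P[:,2]>.08)&(P[:,2]<.135); print('lid',k.sum(),np.percentile(P[k,2],[5,50,95]))
A=np.c_[P[k,:2]-[.502,-.1285],np.ones(k.sum())]; print('tilt',np.linalg.lstsq(A,P[k,2],rcond=None)[0])
k=(d<.03)&(P[:,2]>.125)&(P[:,2]<.16); print('post',k.sum(),P[k].mean(0),P[k].min(0),P[k].max(0))
E
```

```text
pos [0.4571 0.0655 0.2663] toolx [0.339 0.941 0.001] tooly [ 0.941 -0.339  0.001] toolz [ 0.001  0.    -1.   ] yawy -19.8 rows [-0.05 -0.01  3.05] F [-0.3  0.6  0.1] t 18.7
yaw rows 0.5602723190639182
[-0.72858599  0.00851715  0.50022328  1.90047006 -0.00461055  1.23280816
 -0.57240396]
lid 799 [0.09014593 0.10693031 0.11104124]
tilt [ 0.04487335 -0.01140264  0.10648871]
post 38 [ 0.50135726 -0.12530439  0.13600401] [ 0.4909424 -0.1391312  0.1257672] [ 0.51617883 -0.11354157  0.14158263]
```

```bash
python3 - <<'E'
from h import *
D=np.load('d8.npz'); px,P=cloud('scene',D['da']); c=np.array([.502,-.127]); d=np.hypot(*(P[:,:2]-c).T)
for lo,hi in((.02,.06),(.06,.078)):
    k=(d<hi)&(d>lo)&(P[:,2]>.098)&(P[:,2]<.122); A=np.c_[P[k,:2]-c,np.ones(k.sum())]; print(k.sum(),np.linalg.lstsq(A,P[k,2],rcond=None)[0])
E
```

```text
400 [ 0.01417899 -0.00017038  0.10865734]
311 [0.00230534 0.00246414 0.10593653]
```

Request:
{"name": "drive_tool", "arguments": {
  "increments": [
    [[0,0,0.9,0.5],[0,0,0.9,0],[0,0,0.9,0],[0,0,0.3,0],[0,0,0,0]]
  ]
}}

```text
time_s: 19.32
ee_pos: [0.4571, 0.0656, 0.1909]
orientation: [0.831, 0.557, -0.0, 0.0]
contact_force: [-0.2, -0.1, -0.1]
gripper_width: 0.0001
finger_force: 0.0
```

Lid is level and flange height matches a seated lid. Push now.

Request:
{"name": "drive_tool", "arguments": {
  "increments": [
    [[-0.2,0,0,0],[-0.2,0,0,0],[-0.2,0,0,0]]
  ]
}}

```text
time_s: 19.7
ee_pos: [0.4516, 0.0516, 0.1913]
orientation: [0.831, 0.556, 0.001, -0.0]
contact_force: [0.9, 3.2, 1.9]
gripper_width: -0.0001
finger_force: 0.9
```

Request:
{"name": "drive_tool", "arguments": {
  "increments": [
    [[-0.38,-0.13,0,-1],[-0.38,-0.13,0,-1],[-0.38,-0.13,0,-1]]
  ]
}}

```text
time_s: 20.08
ee_pos: [0.4338, 0.0279, 0.1913]
orientation: [0.75, 0.661, 0.001, -0.0]
contact_force: [-0.6, 2.4, -0.1]
gripper_width: 0.0002
finger_force: 0.9
```

```bash
cat >> h.py <<'E'
H=np.array([.5355,-.0258])
def bridge(N=2):
    a,da=grab('scene',N); px,P=cloud('scene',da); s=r.state(); p=np.array(s['ee_pos'])[:2]
    d=np.hypot(*(P[:,:2]-H).T); k=(P[:,2]>.162)&(P[:,2]<.182)&(d>.04)&(d<.215)
    an=np.arctan2(P[k,1]-H[1],P[k,0]-H[0]); an=np.degrees(an)%360; h,e=np.histogram(an,72,(0,360)); m=e[h.argmax()]
    q=np.abs(an-m-2.5)<12; print('bar angle',np.median(an[q]),q.sum(),'open rad',np.radians(251.9-np.median(an[q])))
    q2=p-H; t=np.degrees(np.arctan2(q2[1],q2[0]))%360; print('tool rho',np.hypot(*q2),'ang',t)
    return a,da,P
E
python3 - <<'E'
from h import *
a,da,P=bridge(); go([0,0,0])
E
```

```text
bar angle 171.6517498231821 99 open rad 1.4005961845495944
tool rho 0.11495352009700088 ang 152.88107945039513
pos [0.4332 0.0266 0.1911] toolx [0.13  0.992 0.001] tooly [ 0.992 -0.13   0.   ] toolz [ 0.  0. -1.] yawy -7.5 rows [ -3.31 -17.04   7.64] F [0.2 0.1 0. ] t 20.175
```

Request:
{"name": "drive_tool", "arguments": {
  "increments": [
    [[-0.38,-0.13,0,-1],[-0.38,-0.13,0,-1],[-0.38,-0.13,0,-1],[-0.38,-0.13,0,-1],[-0.38,-0.13,0,-1]]
  ]
}}

```text
time_s: 20.8
ee_pos: [0.4194, -0.0197, 0.191]
orientation: [0.59, 0.808, 0.0, -0.001]
contact_force: [-1.7, 2.5, 1.9]
gripper_width: 0.0002
finger_force: 1.0
```

Request:
{"name": "drive_tool", "arguments": {
  "increments": [
    [[-0.38,-0.13,0,-1],[-0.38,-0.13,0,-1],[-0.38,-0.13,0,-1],[-0.38,-0.13,0,-1],[-0.38,-0.13,0,-1]]
  ]
}}

```text
time_s: 21.42
ee_pos: [0.4264, -0.0693, 0.1906]
orientation: [0.401, 0.916, 0.0, -0.001]
contact_force: [-2.9, 1.0, 0.6]
gripper_width: -0.0001
finger_force: 1.0
```

```bash
python3 - <<'E'
from h import *
a,da,P=bridge(); go([0,0,0])
E
```

```text
bar angle 220.48833568019404 161 open rad 0.5482369659118391
tool rho 0.1169452283074727 ang 202.41637189691153
pos [ 0.4274 -0.0704  0.1909] toolx [-0.675  0.738 -0.001] tooly [ 0.738  0.675 -0.   ] toolz [ 0. -0. -1.] yawy 42.5 rows [ 13.62 -10.71   7.63] F [ 0.5 -0.1 -0.2] t 21.525
```

Request:
{"name": "drive_tool", "arguments": {
  "increments": [
    [[-0.38,-0.13,0,-1],[-0.38,-0.13,0,-1],[-0.38,-0.13,0,-1],[-0.38,-0.13,0,-1]]
  ]
}}

```text
time_s: 22.02
ee_pos: [0.4472, -0.1033, 0.1906]
orientation: [0.236, 0.972, 0.0, -0.001]
contact_force: [-2.0, 0.5, 1.7]
gripper_width: -0.0003
finger_force: 1.1
```

Request:
{"name": "drive_tool", "arguments": {
  "increments": [
    [[-0.38,-0.13,0,-1],[-0.15,-0.05,0,-0.4],[0,0,0,0]]
  ]
}}

```text
time_s: 22.4
ee_pos: [0.4581, -0.1134, 0.1907]
orientation: [0.178, 0.984, -0.0, 0.0]
contact_force: [0.3, 0.3, 0.2]
gripper_width: -0.0002
finger_force: 0.0
```

Request:
{"name": "drive_tool", "arguments": {
  "increments": [
    [[-0.12,-0.04,0,-0.3],[-0.12,-0.04,0,-0.3],[0,0,0,0]]
  ]
}}

```text
time_s: 22.78
ee_pos: [0.4632, -0.1176, 0.1908]
orientation: [0.151, 0.989, -0.0, 0.0]
contact_force: [0.0, 0.3, -0.0]
gripper_width: -0.0002
finger_force: 0.1
```

```bash
python3 - <<'E'
from h import *
a,da,P=bridge(3); go([0,0,0])
E
```

```text
bar angle 250.36973787772797 147 open rad 0.026708112452203055
tool rho 0.11680318949110866 ang 231.72838274928836
pos [ 0.4632 -0.1175  0.1909] toolx [-0.954  0.299 -0.001] tooly [0.299 0.954 0.   ] toolz [ 0.001 -0.    -1.   ] yawy 72.6 rows [19.09 -1.05  7.62] F [-0.4  0.3  0.8] t 22.925
```

Request:
{"name": "drive_tool", "arguments": {
  "increments": [
    [[-0.1,-0.02,0,0],[-0.1,-0.02,0,0],[0,0,0,0]]
  ]
}}

```text
time_s: 23.3
ee_pos: [0.4638, -0.118, 0.1903]
orientation: [0.151, 0.989, 0.001, -0.005]
contact_force: [-9.4, 4.9, 9.0]
gripper_width: 0.0001
finger_force: 5.4
```

Request:
{"name": "drive_tool", "arguments": {
  "increments": [
    [[-0.1,0,0,0],[0,0,0,0]]
  ]
}}

```text
time_s: 23.55
ee_pos: [0.4638, -0.118, 0.1901]
orientation: [0.151, 0.989, 0.002, -0.007]
contact_force: [-15.7, 7.1, 13.4]
gripper_width: -0.0001
finger_force: 8.5
```

Stop felt: 17 N with no motion. I'll back off, lift and locate the wing.

Request:
{"name": "drive_tool", "arguments": {
  "increments": [
    [[0.4,0,0,0],[0.4,0,0,0],[0,0,-0.8,0],[0,0,-1,0],[0,0,-1,0]]
  ]
}}

```text
time_s: 24.18
ee_pos: [0.4506, -0.1148, 0.2616]
orientation: [0.151, 0.989, 0.0, 0.001]
contact_force: [0.7, 0.5, 0.1]
gripper_width: -0.0003
finger_force: 0.0
```

Request:
{"name": "drive_tool", "arguments": {
  "increments": [
    [[0.6,0,-0.8,0],[0.8,0,0,0],[0.8,0,0,0],[0,0,0,0]]
  ],
  "gripper": 1
}}

```text
time_s: 24.68
ee_pos: [0.3976, -0.0981, 0.2809]
orientation: [0.151, 0.989, 0.001, 0.001]
contact_force: [-0.2, 0.4, -0.9]
gripper_width: 0.0725
finger_force: 0.0
```

```bash
python3 - <<'E'
from h import *
a,da,P=bridge(5); np.savez('d9.npz',a=a,da=da); go([.502,-.1285,.265])
d=np.hypot(P[:,0]-.502,P[:,1]+.1285); k=(d<.05)&(P[:,2]>.222)&(P[:,2]<.245)
print('wing',k.sum(),P[k].mean(0),(P[k].min(0)+P[k].max(0))/2,P[k].min(0),P[k].max(0)); 
if k.sum()>5: l=cv2.fitLine(P[k][:,:2].astype(np.float32),cv2.DIST_HUBER,0,.01,.01).ravel(); print(l,np.degrees(np.arctan2(l[1],l[0])),'z',np.percentile(P[k,2],[50,90]))
k=(np.hypot(P[:,0]-.4734,P[:,1]+.2159)<.03)&(P[:,2]>.185)&(P[:,2]<.215); print('stud',k.sum(),P[k].mean(0))
for n in('tab_top','wing_mid','stud','knob'):
    for m in r.mark_of('scene',n)[:2]: print(n,round(m['conf'],2),np.round(m['location'],1),onplane('scene',[m['location']],{'tab_top':.236,'wing_mid':.222,'stud':.194,'knob':.188}[n])[0])
E
```

```text
bar angle 250.68098449938304 190 open rad 0.021275834118612953
tool rho 0.15488208503583434 ang 207.99435649160756
pos [ 0.3987 -0.0985  0.2808] toolx [-0.954  0.299 -0.001] tooly [ 0.299  0.954 -0.   ] toolz [ 0.    -0.001 -1.   ] yawy 72.6 rows [-4.3   0.09  0.63] F [0.2 0.2 0.3] t 24.925
wing 61 [ 0.49759159 -0.12566775  0.23195652] [ 0.50058962 -0.12873612  0.22910979] [ 0.47155549 -0.14606356  0.2220476 ] [ 0.52962376 -0.11140868  0.23617199]
[ 0.94784683 -0.31872624  0.49759158 -0.12566775] -18.585909 z [0.23268634 0.23547541]
stud 16 [ 0.47455132 -0.21447111  0.19847601]
wing_mid 0.48 [337.6 178.2] [ 0.49842521 -0.13431001  0.222     ]
stud 0.81 [361.8 186.8] [ 0.45933926 -0.22601723  0.194     ]
knob 0.45 [335.4 182.1] [ 0.510918   -0.13535689  0.188     ]
```

Wing at (0.5005,-0.1275), lying at -18.6°, and the tool is already aligned. Descend, grip and start turning clockwise.

Request:
{"name": "drive_tool", "arguments": {
  "increments": [
    [[-0.9,0.03,0,0.2],[-0.9,0.03,0,0],[-0.9,0.03,0,0],[-0.9,0.03,0,0],[-0.63,0,0,0]]
  ]
}}

```text
time_s: 25.75
ee_pos: [0.5006, -0.1285, 0.2805]
orientation: [0.159, 0.987, -0.0, -0.0]
contact_force: [-0.4, -0.5, 0.4]
gripper_width: 0.0855
finger_force: 0.0
```

Request:
{"name": "drive_tool", "arguments": {
  "increments": [
    [[0,0,0.7,0],[0,0,0.9,0],[0,0,0.9,0],[0,0,0.9,0],[0,0,0.35,0]]
  ]
}}

```text
time_s: 26.38
ee_pos: [0.4974, -0.1277, 0.1849]
orientation: [0.16, 0.987, 0.0, -0.002]
contact_force: [-0.1, -0.7, -0.0]
gripper_width: 0.0851
finger_force: 0.0
```

Request:
{"name": "drive_tool", "arguments": {
  "increments": [
    [[0,0,0,0],[0,0,0,0],[0,0,0,0],[0,0,0,0]]
  ],
  "gripper": -1,
  "grip_force": 50
}}

```text
time_s: 26.88
ee_pos: [0.4991, -0.1307, 0.1881]
orientation: [0.16, 0.987, -0.001, 0.0]
contact_force: [-3.5, -4.2, 2.5]
gripper_width: 0.0196
finger_force: 51.0
```

```bash
cat >> h.py <<'E'
def tab(f,sink=0,ang=-18.6,c=(.5005,-.1275),N=4,load=False):
    if load: D=np.load(f); a,da=D['a'],D['da']
    else: a,da=grab('scene',N); np.savez(f,a=a,da=da)
    px,P=cloud('scene',da); u=np.array([np.cos(np.radians(ang)),np.sin(np.radians(ang))]); q=P[:,:2]-c; l=q@u; w=q@[-u[1],u[0]]
    k=(np.abs(l)<.038)&(np.abs(w)<.018)&(P[:,2]>.20)&(P[:,2]<.262); g=a[px[:,1],px[:,0]].mean(1)
    for lo in np.arange(-.036,.036,.008):
        b=k&(l>=lo)&(l<lo+.008)
        if b.sum(): print(round(lo+.004,3),b.sum(),'zmax',P[b,2].max().round(4),'z80',np.percentile(P[b,2],80).round(4),'gmax',g[b].max().round())
    u0,v0=np.round(proj('scene',[[*c,.236-sink]])[0]).astype(int); print((u0,v0)); print(a[v0-5:v0+6,u0-9:u0+10].mean(2).astype(int))
E
python3 - <<'E'
from h import *
tab('d9.npz',load=True); s=r.state(); go([.5005,-.1275,.187]); print(s['gripper_width'],s['finger_force'],s['joint_pos'],s['moment'])
E
```

```text
-0.032 9 zmax 0.2288 z80 0.2253 gmax 85.0
-0.024 27 zmax 0.236 z80 0.2313 gmax 130.0
-0.016 10 zmax 0.2356 z80 0.2343 gmax 71.0
-0.008 10 zmax 0.2332 z80 0.2331 gmax 94.0
0.0 10 zmax 0.2358 z80 0.235 gmax 107.0
0.008 8 zmax 0.2361 z80 0.2351 gmax 111.0
0.016 10 zmax 0.2362 z80 0.2342 gmax 116.0
0.024 7 zmax 0.2356 z80 0.2349 gmax 120.0
0.032 1 zmax 0.2301 z80 0.2301 gmax 121.0
(np.int64(336), np.int64(176))
[[ 22  20  20  22  22  28  28  22  18  26  60 120 168 186 184 181 179 163
  128]
 [ 41  25  20  32  46  57  52  31  20  20  52 120 179 207 211 210 199 169
  135]
 [ 79  42  28  50  81  97  78  43  24  20  47 116 180 211 215 211 192 155
  124]
 [102  58  48  71 108 122  95  50  28  33  50 111 178 210 215 205 176 139
  117]
 [111  70  59  84 122 129  95  49  36  44  54 111 176 209 215 204 174 136
  115]
 [112  71  69  97 130 132  93  44  26  35  50 106 171 205 214 211 191 154
  122]
 [105  70  73 108 141 140  98  45  19  23  35  94 158 199 213 214 202 173
  138]
 [109  81  90 124 156 149 101  48  16  11  26  82 147 193 211 215 211 195
  166]
 [119  99 110 141 159 142  96  43  14  11  23  71 136 187 211 216 216 210
  191]
 [124 110 116 138 141 117  71  33  11  12  23  63 130 185 211 216 215 216
  203]
 [ 99  96 103 111 104  73  40  18  14  15  24  64 130 186 211 215 215 215
  210]]
pos [ 0.4991 -0.1307  0.1881] toolx [-0.949  0.316 -0.001] tooly [ 0.316  0.949 -0.003] toolz [-0.    -0.003 -1.   ] yawy 71.6 rows [-0.01  0.14  0.04] F [-3.5 -4.2  2.5] t 26.875
0.019552375149105728 50.96737325191498 [-0.42180847  0.22274681  0.68896741  1.89965769 -0.15745783  1.07345938
  1.58004504] [-1.10131909  0.63881031  0.13695549]
```

Request:
{"name": "drive_tool", "arguments": {
  "increments": [
    [[0,-0.1,0,0],[0,0,0.01,1],[0,0,0.01,1],[0,0,0.01,1],[0,0,0.01,1]]
  ]
}}

```text
time_s: 27.5
ee_pos: [0.5, -0.1292, 0.187]
orientation: [0.329, 0.944, 0.002, 0.001]
contact_force: [0.5, 2.6, 5.4]
gripper_width: 0.0192
finger_force: 51.1
```

```bash
cat >> h.py <<'E'
def st():
    s=r.state(); R=Ro.from_quat(s['orientation']).as_matrix(); ty=np.degrees(np.arctan2(R[1,1],R[0,1])); print('t',s['time_s'],'p',s['ee_pos'].round(4),'turned',((71.6-ty)%360).round(1),'F',s['contact_force'].round(1),'M',s['moment'].round(3),'w',round(s['gripper_width'],4),'j7',s['joint_pos'][6].round(2))
E
python3 -c "from h import *;st()"
```

```text
t 27.5 p [ 0.5    -0.1292  0.187 ] turned 20.0 F [0.5 2.6 5.4] M [0.588 0.009 0.181] w 0.0192 j7 1.25
```

Request:
{"name": "drive_tool", "arguments": {
  "increments": [
    [[0,0,0.01,1],[0,0,0.01,1],[0,0,0.01,1],[0,0,0.01,1]]
  ]
}}

```text
time_s: 28.0
ee_pos: [0.5007, -0.1278, 0.1859]
orientation: [0.488, 0.873, 0.003, 0.001]
contact_force: [1.3, 5.0, 3.6]
gripper_width: 0.0193
finger_force: 51.0
```

```bash
python3 -c "from h import *;st()"
```

```text
t 28.0 p [ 0.5007 -0.1278  0.1859] turned 40.0 F [1.3 5.  3.6] M [ 1.003 -0.286  0.235] w 0.0193 j7 0.93
```

Request:
{"name": "drive_tool", "arguments": {
  "increments": [
    [[0,0,0.01,1],[0,0,0.01,1],[0,0,0.01,1],[0,0,0.01,1]]
  ]
}}

```text
time_s: 28.5
ee_pos: [0.5012, -0.1267, 0.1849]
orientation: [0.632, 0.775, 0.003, -0.0]
contact_force: [2.0, 5.9, 3.5]
gripper_width: 0.0191
finger_force: 51.0
```

```bash
python3 -c "from h import *;st()"
```

```text
t 28.5 p [ 0.5012 -0.1267  0.1849] turned 59.9 F [2.  5.9 3.5] M [ 1.337 -0.39   0.241] w 0.0191 j7 0.61
```

Request:
{"name": "drive_tool", "arguments": {
  "increments": [
    [[0,0,0.01,1],[0,0,0.01,1],[0,0,0.01,1]]
  ]
}}

```text
time_s: 28.88
ee_pos: [0.5014, -0.1262, 0.1841]
orientation: [0.727, 0.686, 0.003, -0.001]
contact_force: [1.8, 6.8, 3.3]
gripper_width: 0.0195
finger_force: 51.0
```

```bash
python3 -c "from h import *;st()"
```

```text
t 28.875 p [ 0.5014 -0.1262  0.1841] turned 74.9 F [1.8 6.8 3.3] M [ 1.456 -0.451  0.212] w 0.0195 j7 0.37
```

Request:
{"name": "drive_tool", "arguments": {
  "increments": [
    [[0,0,0.01,1],[0,0,0.01,1],[0,0,0.01,1],[0,0,0.01,1]]
  ]
}}

```text
time_s: 29.38
ee_pos: [0.5025, -0.1264, 0.1832]
orientation: [0.835, 0.55, 0.004, -0.0]
contact_force: [3.7, 5.9, 0.9]
gripper_width: 0.0193
finger_force: 50.7
```

```bash
python3 -c "
from h import *;st()
D=np.load('d9.npz');px,P=cloud('scene',D['da']);d=np.hypot(P[:,0]-.5,P[:,1]+.129)
k=(d<.03)&(P[:,2]>.115)&(P[:,2]<.165);o=np.argsort(-P[k,2])
for i in o: print(px[k][i],P[k][i].round(3),D['a'][px[k][i][1],px[k][i][0]])
"
```

```text
t 29.375 p [ 0.5025 -0.1264  0.1832] turned 94.9 F [3.7 5.9 0.9] M [ 1.272 -1.009  0.276] w 0.0193 j7 0.06
[335 191] [ 0.485 -0.128  0.165] [127 130 135]
[332 190] [ 0.493 -0.118  0.164] [106 108 113]
[340 190] [ 0.486 -0.15   0.164] [122 125 130]
[329 189] [ 0.501 -0.108  0.164] [130 132 138]
[331 190] [ 0.494 -0.114  0.164] [ 95  96 100]
[337 190] [ 0.49  -0.139  0.163] [123 124 129]
[341 190] [ 0.487 -0.155  0.163] [128 130 136]
[328 189] [ 0.503 -0.105  0.163] [131 133 138]
[333 191] [ 0.489 -0.121  0.162] [113 116 119]
[334 191] [ 0.488 -0.125  0.162] [120 122 127]
[327 189] [ 0.505 -0.102  0.161] [127 128 133]
[339 190] [ 0.49  -0.148  0.16 ] [115 118 122]
[338 190] [ 0.492 -0.144  0.159] [115 117 121]
[332 191] [ 0.491 -0.119  0.159] [100 101 106]
[330 190] [ 0.499 -0.113  0.158] [89 91 94]
[336 191] [ 0.489 -0.135  0.158] [127 129 135]
[333 192] [ 0.487 -0.122  0.157] [108 110 114]
[331 191] [ 0.495 -0.116  0.156] [87 89 92]
[334 192] [ 0.49  -0.127  0.154] [114 116 121]
[332 192] [ 0.496 -0.122  0.149] [101 103 106]
[335 192] [ 0.494 -0.134  0.148] [125 127 132]
[331 192] [ 
[... 1187 characters left out ...]
20 125]
[329 194] [ 0.507 -0.116  0.126] [79 79 83]
[332 196] [ 0.494 -0.125  0.126] [130 131 137]
[334 196] [ 0.494 -0.134  0.124] [135 137 143]
[331 197] [ 0.493 -0.121  0.121] [129 131 137]
[329 196] [ 0.5   -0.115  0.121] [88 89 93]
[330 197] [ 0.494 -0.117  0.121] [121 123 127]
[332 197] [ 0.493 -0.125  0.12 ] [140 141 148]
[333 197] [ 0.493 -0.13   0.12 ] [144 145 152]
[328 196] [ 0.504 -0.112  0.118] [94 95 99]
[332 198] [ 0.491 -0.125  0.117] [159 162 168]
[331 198] [ 0.492 -0.121  0.116] [153 156 162]
[328 195] [ 0.511 -0.115  0.116] [77 79 82]
[329 197] [ 0.499 -0.115  0.116] [113 115 120]
[330 198] [ 0.493 -0.117  0.116] [143 146 151]
[333 198] [ 0.491 -0.13   0.115] [162 165 172]
```

Request:
{"name": "drive_tool", "arguments": {
  "increments": [
    [[0,0,0,0],[0,0,0,0],[0,0,-0.6,0],[0,0,-1,0],[0,0,-1,0]]
  ],
  "gripper": 1
}}

```text
time_s: 30.0
ee_pos: [0.4987, -0.1314, 0.2489]
orientation: [0.836, 0.549, 0.0, 0.0]
contact_force: [-0.2, 0.2, 0.2]
gripper_width: 0.0853
finger_force: 0.0
```

Request:
{"name": "drive_tool", "arguments": {
  "increments": [
    [[0,0,-1,0],[0,0,0,0]]
  ]
}}

```text
time_s: 30.25
ee_pos: [0.5, -0.1318, 0.2747]
orientation: [0.836, 0.549, 0.002, 0.001]
contact_force: [0.9, -0.3, -0.6]
gripper_width: 0.0856
finger_force: 0.0
```

```bash
python3 - <<'E'
from h import *
st(); tab('e1.npz',sink=.0053,ang=-18.6-94.9,c=(.501,-.1275),N=4)
D=np.load('e1.npz'); cv2.imwrite('pics/e1.png',cv2.resize(D['a'][150:210,300:380,::-1],(800,600),interpolation=cv2.INTER_CUBIC))
for m in r.mark_of('scene','tab_top'): print(m)
E
```

```text
t 30.25 p [ 0.5    -0.1318  0.2747] turned 95.0 F [ 0.9 -0.3 -0.6] M [-0.011 -0.035 -0.026] w 0.0856 j7 -0.03
-0.032 8 zmax 0.2268 z80 0.2237 gmax 151.0
-0.024 17 zmax 0.2304 z80 0.2283 gmax 149.0
-0.016 17 zmax 0.2295 z80 0.2288 gmax 134.0
-0.008 17 zmax 0.2302 z80 0.2281 gmax 112.0
0.0 13 zmax 0.2297 z80 0.2253 gmax 64.0
0.008 1 zmax 0.2056 z80 0.2056 gmax 28.0
(np.int64(336), np.int64(176))
[[210 209 209 209 209 209 210 207 191 149 116 111 114 117 116 113 114 114
  110]
 [208 208 209 208 209 209 210 209 193 150 117 109 113 114 112 111 113 113
  107]
 [207 208 207 208 207 207 208 208 192 151 115 109 110 110 110 109 109 109
  107]
 [207 199 191 187 189 193 196 198 188 150 115 104 105 104 103 104 104 102
  101]
 [200 174 149 133 134 142 153 164 162 135 105  99  98  99  97  97  97  98
   98]
 [192 150  97  68  67  76  93 102 112 100  89  90  90  90  91  89  88  91
   93]
 [188 133  71  36  29  35  42  53  64  72  77  82  82  82  82  82  81  82
   84]
 [174 119  59  28  26  27  29  34  43  52  61  66  69  71  70  70  71  73
   76]
 [165 108  53  25  26  25  26  26  30  35  48  55  57  56  61  58  63  68
   71]
 [139  88  37  21  16  26  20  21  22  28  38  46  47  49  54  56  62  68
   75]
 [ 94  53  29  16  18  20  17  21  22  27  38  43  45  48  54  57  64  70
   75]]
```

Request:
{"name": "drive_tool", "arguments": {
  "increments": [
    [[0.9,0,0,0],[0.9,0,0,0],[0,0,0,0]]
  ]
}}

```text
time_s: 30.88
ee_pos: [0.5178, -0.0857, 0.2718]
orientation: [0.834, 0.552, -0.0, -0.0]
contact_force: [0.4, -1.0, -0.0]
gripper_width: 0.0856
finger_force: 0.0
```

```bash
python3 - <<'E'
from h import *
st(); tab('e2.npz',sink=.0053,ang=-18.6-94.9,c=(.501,-.1275),N=3)
E
```

```text
t 30.875 p [ 0.5178 -0.0857  0.2718] turned 94.6 F [ 0.4 -1.  -0. ] M [-0.009  0.014  0.001] w 0.0856 j7 -0.1
-0.032 6 zmax 0.2262 z80 0.2255 gmax 150.0
-0.024 17 zmax 0.2307 z80 0.2274 gmax 141.0
-0.016 2 zmax 0.2048 z80 0.2042 gmax 30.0
(np.int64(336), np.int64(176))
[[187 184 163 117  88 102 114 117 117 117 117 116 116 103  90  85  89  94
  100]
 [206 203 181 131  93 100 116 118 116 118 116 117 113 102  91  83  83  91
   97]
 [211 207 189 138  93 100 115 116 118 117 114 118 113 102  89  82  86  86
   94]
 [207 198 178 131  91  99 112 114 114 115 113 111 110 103  94  88  86  93
   94]
 [201 176 141  96  78  94 107 111 110 108 108 107 107 103  94  88  87  93
   99]
 [194 150  96  58  62  87 102 101 104 104 103 102 102 102  95  90  92  93
   98]
 [186 133  73  39  54  82  95  98  95  95  95  91  94  95  92  89  92  94
  101]
 [174 118  56  34  50  74  87  89  89  87  85  85  83  87  88  88  90  95
   99]
 [165 107  50  32  46  67  77  77  75  76  73  73  76  82  83  89  90  96
   98]
 [140  87  39  24  40  56  62  66  66  65  64  67  75  79  84  90  90  94
  100]
 [ 93  56  27  25  35  44  47  52  57  58  62  65  73  76  83  86  92  93
   97]]
```

Request:
{"name": "drive_tool", "arguments": {
  "increments": [
    [[-0.9,-1,0,0],[-0.9,-1,0,0],[-0.9,-1,0,0],[0,0,0,0]]
  ]
}}

```text
time_s: 31.52
ee_pos: [0.4189, -0.1234, 0.2721]
orientation: [0.836, 0.548, 0.002, -0.002]
contact_force: [0.8, 0.4, -0.3]
gripper_width: 0.0856
finger_force: 0.0
```

```bash
python3 - <<'E'
from h import *
st(); tab('e3.npz',sink=.0053,ang=-18.6-94.9,c=(.5,-.129),N=3)
go([.5,-.131,.181])
E
```

```text
t 31.525 p [ 0.4189 -0.1234  0.2721] turned 95.1 F [ 0.8  0.4 -0.3] M [ 0.08  -0.074 -0.07 ] w 0.0856 j7 -0.35
-0.032 13 zmax 0.2292 z80 0.2275 gmax 153.0
-0.024 16 zmax 0.2296 z80 0.2288 gmax 137.0
-0.016 16 zmax 0.2322 z80 0.2296 gmax 92.0
-0.008 16 zmax 0.2318 z80 0.2281 gmax 129.0
0.0 16 zmax 0.2307 z80 0.2285 gmax 148.0
0.008 19 zmax 0.2296 z80 0.2287 gmax 147.0
0.016 17 zmax 0.2294 z80 0.2275 gmax 99.0
0.024 8 zmax 0.2285 z80 0.2279 gmax 101.0
(np.int64(337), np.int64(177))
[[213 213 213 213 213 213 214 215 214 212 215 212 216 212 196 155  95  50
   33]
 [212 210 212 212 214 213 214 214 213 213 213 215 217 212 203 165 110  58
   40]
 [204 196 193 191 197 200 204 208 212 213 213 212 213 212 201 160 103  53
   39]
 [182 148 135 137 146 158 170 183 192 195 198 197 201 203 188 151  96  51
   37]
 [153  97  70  69  79  92 108 128 142 148 142 146 158 163 156 131  87  49
   39]
 [135  72  35  33  36  43  55  79  99  99  86  83  94  99 101  85  63  42
   36]
 [123  61  29  29  30  29  34  50  65  65  50  43  44  42  42  40  38  32
   31]
 [110  54  29  26  24  25  27  34  39  37  35  32  31  34  33  30  35  39
   40]
 [ 90  40  21  22  24  16  22  22  23  28  24  26  22  28  28  30  39  45
   44]
 [ 55  30  20  20  13  16  17  22  21  23  18  24  20  26  36  37  40  42
   46]
 [ 30  19  18  19  23  18  24  16  17  14  25  21  20  29  40  49  39  36
   39]]
pos [ 0.4215 -0.1216  0.2725] toolx [0.397 0.918 0.001] tooly [ 0.918 -0.397  0.001] toolz [ 0.001  0.    -1.   ] yawy -23.4 rows [0.9  3.03 3.66] F [ 0.8 -0.3 -0.7] t 31.675
```

Request:
{"name": "drive_tool", "arguments": {
  "increments": [
    [[0.3,1,0,0],[0.3,1,0,0],[0.3,1,0.4,0],[0,0,1,0],[0,0,1,0]]
  ]
}}

```text
time_s: 32.3
ee_pos: [0.4999, -0.1311, 0.2105]
orientation: [0.836, 0.549, -0.002, 0.001]
contact_force: [0.6, 0.1, -0.4]
gripper_width: 0.0854
finger_force: 0.0
```

Request:
{"name": "drive_tool", "arguments": {
  "increments": [
    [[0,0,1,0],[0,0,0.25,0],[0,0,0,0]]
  ]
}}

```text
time_s: 32.67
ee_pos: [0.4991, -0.131, 0.1808]
orientation: [0.836, 0.549, -0.001, 0.0]
contact_force: [0.2, 0.4, -0.0]
gripper_width: 0.0856
finger_force: 0.0
```

Request:
{"name": "drive_tool", "arguments": {
  "increments": [
    [[0,0,0,0],[0,0,0,0],[0,0,0,0],[0,0,0,0]]
  ],
  "gripper": -1
}}

```text
time_s: 33.17
ee_pos: [0.4999, -0.1311, 0.1818]
orientation: [0.836, 0.549, 0.001, 0.001]
contact_force: [1.5, -0.4, -0.1]
gripper_width: 0.0192
finger_force: 51.6
```

```bash
python3 -c "from h import *;st()"
```

```text
t 33.175 p [ 0.4999 -0.1311  0.1818] turned 94.9 F [ 1.5 -0.4 -0.1] M [-0.248 -0.234  0.105] w 0.0192 j7 0.13
```

Request:
{"name": "drive_tool", "arguments": {
  "increments": [
    [[0,0,0.01,1],[0,0,0.01,1]]
  ]
}}

```text
time_s: 33.42
ee_pos: [0.4998, -0.1311, 0.1812]
orientation: [0.881, 0.474, 0.001, 0.001]
contact_force: [1.7, -0.8, 1.4]
gripper_width: 0.0193
finger_force: 51.9
```

```bash
python3 -c "from h import *;st()"
```

```text
t 33.425 p [ 0.4998 -0.1311  0.1812] turned 105.1 F [ 1.7 -0.8  1.4] M [-0.178 -0.291  0.232] w 0.0193 j7 -0.01
```

Request:
{"name": "drive_tool", "arguments": {
  "increments": [
    [[0,0,0.01,1],[0,0,0.01,1],[0,0,0,0.6]]
  ]
}}

```text
time_s: 33.8
ee_pos: [0.4998, -0.131, 0.1806]
orientation: [0.929, 0.371, 0.001, 0.001]
contact_force: [1.6, -1.2, 0.0]
gripper_width: 0.0195
finger_force: 51.8
```

```bash
python3 -c "from h import *;st()"
```

```text
t 33.8 p [ 0.4998 -0.131   0.1806] turned 118.0 F [ 1.6 -1.2  0. ] M [-0.168 -0.372  0.239] w 0.0195 j7 -0.19
```

Request:
{"name": "drive_tool", "arguments": {
  "increments": [
    [[0,0,0,0],[0,0,0,0],[0,0,-0.6,0],[0,0,-1,0],[0,0,-1,0]]
  ],
  "gripper": 1
}}

```text
time_s: 34.42
ee_pos: [0.4987, -0.131, 0.2466]
orientation: [0.928, 0.372, 0.0, -0.0]
contact_force: [0.4, -0.8, 0.2]
gripper_width: 0.0855
finger_force: 0.0
```

Request:
{"name": "drive_tool", "arguments": {
  "increments": [
    [[-0.7,-0.8,-0.4,0],[-0.7,-0.8,-0.4,0],[-0.7,-0.8,-0.2,0]]
  ]
}}

```text
time_s: 34.8
ee_pos: [0.4257, -0.1205, 0.2664]
orientation: [0.928, 0.373, -0.012, -0.01]
contact_force: [-1.7, 1.1, -0.4]
gripper_width: 0.0854
finger_force: 0.0
```

```bash
cat >> h.py <<'E'
def tabq(f,turn,c=(.5,-.129)):
    import io,contextlib
    st(); b=io.StringIO()
    with contextlib.redirect_stdout(b): tab(f,sink=3.2e-3*np.radians(turn),ang=-18.6-turn,c=c,N=3)
    L=b.getvalue().split('\n'); print('\n'.join(l for l in L if 'zmax' in l)); print('\n'.join(L[[i for i,l in enumerate(L) if 'zmax' in l][-1]+1:]))
    go([.4998,-.131,.187-3.2e-3*np.radians(turn)-.0005])
E
python3 -c "from h import *;tabq('e4.npz',118)"
```

```text
t 34.8 p [ 0.4257 -0.1205  0.2664] turned 117.9 F [-1.7  1.1 -0.4] M [ 0.099 -0.02   0.011] w 0.0854 j7 -0.8
-0.032 6 zmax 0.2285 z80 0.227 gmax 153.0
-0.024 16 zmax 0.2283 z80 0.2281 gmax 144.0
-0.016 15 zmax 0.2292 z80 0.2275 gmax 106.0
-0.008 14 zmax 0.23 z80 0.2263 gmax 48.0
0.0 7 zmax 0.2225 z80 0.218 gmax 32.0
0.008 2 zmax 0.2299 z80 0.226 gmax 31.0
0.024 1 zmax 0.2277 z80 0.2277 gmax 117.0
0.032 8 zmax 0.2285 z80 0.2239 gmax 125.0
(np.int64(336), np.int64(177))
[[214 212 214 213 210 213 212 206 178 119  65  31  23  26  21  21  25  34
   47]
 [211 213 203 192 193 194 201 196 161 106  52  28  15  18  21  25  26  37
   52]
 [210 198 175 147 134 143 159 163 135  85  37  24  18  22  26  23  34  46
   71]
 [206 175 132  87  67  77  96 105  89  57  30  21  23  18  21  30  37  61
   89]
 [197 153  94  43  28  31  44  48  44  33  23  22  19  21  23  31  51  76
   98]
 [196 144  77  33  19  20  23  25  25  23  24  28  20  22  26  42  78 108
  119]
 [190 135  67  23  19  21  22  21  24  23  25  25  23  25  31  56 111 149
  153]
 [178 122  59  24  17  18  18  15  25  28  25  23  24  33  48  70 116 167
  176]
 [154 104  48  21  14  13  16  16  26  36  30  27  22  41  68  82 110 160
  182]
 [103  67  30  15  13  15  16  18  29  33  32  28  29  57  81  86 106 157
  191]
 [ 59  49  46  32  22  15  19  22  32  33  28  26  35  68  87  87 112 167
  202]]

pos [ 0.4265 -0.1193  0.2669] toolx [ 0.719  0.695 -0.001] tooly [ 0.694 -0.719 -0.032] toolz [-0.023  0.023 -0.999] yawy -46.0 rows [1.79 2.48 3.4 ] F [ 1. -0. -0.] t 34.95
```

Request:
{"name": "drive_tool", "arguments": {
  "increments": [
    [[-0.6,0.6,0,0],[-0.6,0.6,0,0],[0,0,0,0]]
  ]
}}

```text
time_s: 35.33
ee_pos: [0.4257, -0.1632, 0.2669]
orientation: [0.928, 0.372, -0.012, -0.008]
contact_force: [0.2, 0.5, 0.9]
gripper_width: 0.085
finger_force: 0.0
```

```bash
python3 -c "from h import *;tabq('e5.npz',118)"
```

```text
t 35.325 p [ 0.4257 -0.1632  0.2669] turned 117.9 F [0.2 0.5 0.9] M [-0.021 -0.032  0.015] w 0.085 j7 -0.73
-0.032 5 zmax 0.2284 z80 0.2275 gmax 153.0
-0.024 16 zmax 0.2279 z80 0.2272 gmax 144.0
-0.016 17 zmax 0.2285 z80 0.2277 gmax 128.0
-0.008 16 zmax 0.229 z80 0.2269 gmax 147.0
0.0 13 zmax 0.2326 z80 0.2283 gmax 127.0
0.008 18 zmax 0.2289 z80 0.2261 gmax 144.0
0.016 16 zmax 0.2282 z80 0.2268 gmax 129.0
0.024 16 zmax 0.2305 z80 0.2261 gmax 139.0
0.032 10 zmax 0.2304 z80 0.2225 gmax 121.0
(np.int64(336), np.int64(177))
[[212 212 212 208 210 213 213 213 212 213 214 212 213 214 212 210 201 171
  135]
 [213 211 204 194 193 194 201 207 211 212 213 213 213 213 213 208 190 153
  114]
 [211 198 173 144 131 144 162 184 197 208 211 214 213 214 211 201 173 135
   95]
 [203 177 130  83  67  75 100 127 160 187 202 208 213 212 212 202 171 132
   92]
 [199 152  92  45  24  27  44  73 111 147 173 183 195 203 206 208 188 148
  104]
 [194 144  76  31   8   8  16  46  85 113 127 132 144 163 182 197 195 169
  127]
 [188 136  66  26   5   8  21  36  62  82  81  72  82 102 129 159 179 181
  159]
 [176 121  60  19   7   6  13  21  35  48  43  34  34  49  67 100 139 174
  179]
 [153 101  47  17  10  10  10  17  22  24  23  21  19  24  28  51 102 157
  179]
 [104  67  28  10   6  10   7  18   9  15  17  15  15  20  23  38  93 154
  180]
 [ 58  49  44  34  18  14  12  19  15  14  14  15  16  25  19  43 105 167
  190]]

pos [ 0.4258 -0.1608  0.2665] toolx [ 0.72   0.694 -0.015] tooly [ 0.693 -0.72  -0.024] toolz [-0.028  0.007 -1.   ] yawy -46.1 rows [3.01 1.28 3.39] F [ 0.4 -0.6 -0. ] t 35.475
```

Request:
{"name": "drive_tool", "arguments": {
  "increments": [
    [[1,0.43,0,0],[1,0.43,0,0],[1,0.42,0,0],[0,0,0.8,0],[0,0,0,0]]
  ]
}}

```text
time_s: 36.1
ee_pos: [0.4781, -0.1259, 0.2544]
orientation: [0.927, 0.374, -0.003, -0.004]
contact_force: [0.1, 0.3, 0.6]
gripper_width: 0.0854
finger_force: 0.0
```

```bash
python3 -c "from h import *;go([.4998,-.131,.1800])"
```

```text
pos [ 0.4781 -0.1259  0.2544] toolx [ 0.72   0.694 -0.003] tooly [ 0.694 -0.72  -0.009] toolz [-0.009  0.005 -1.   ] yawy -46.0 rows [0.49 0.78 2.97] F [0.1 0.3 0.6] t 36.1
```

Request:
{"name": "drive_tool", "arguments": {
  "increments": [
    [[0.5,0.8,0.5,0],[0,0,1,0],[0,0,1,0],[0,0,0.45,0]]
  ]
}}

```text
time_s: 36.6
ee_pos: [0.4642, -0.1224, 0.2018]
orientation: [0.928, 0.373, 0.012, 0.007]
contact_force: [0.8, 0.3, 0.5]
gripper_width: 0.0859
finger_force: 0.0
```

Request:
{"name": "drive_tool", "arguments": {
  "increments": [
    [[0,0,0,0],[0,0,0,0],[0,0,0,0],[0,0,0,0]]
  ],
  "gripper": -1
}}

```text
time_s: 37.1
ee_pos: [0.4764, -0.1294, 0.2108]
orientation: [0.928, 0.371, 0.021, 0.016]
contact_force: [7.1, -11.9, 25.0]
gripper_width: 0.0124
finger_force: 12.2
```

```bash
python3 -c "from h import *;st()"
```

```text
t 37.1 p [ 0.4764 -0.1294  0.2108] turned 118.1 F [  7.1 -11.9  25. ] M [-2.944 -2.007 -0.125] w 0.0124 j7 -1.15
```

Request:
{"name": "drive_tool", "arguments": {
  "increments": [
    [[0,0,0.01,1],[0,0,0.01,1],[0,0,0.01,1]]
  ]
}}

```text
time_s: 37.48
ee_pos: [0.4766, -0.1258, 0.21]
orientation: [0.969, 0.246, 0.025, 0.011]
contact_force: [7.6, -7.2, 25.3]
gripper_width: 0.0002
finger_force: 12.0
```

```bash
python3 -c "from h import *;st()"
```

```text
t 37.475 p [ 0.4766 -0.1258  0.21  ] turned 133.1 F [ 7.6 -7.2 25.3] M [-1.799 -1.978  0.067] w 0.0002 j7 -1.42
```

Request:
{"name": "drive_tool", "arguments": {
  "increments": [
    [[0,0,0.01,1],[0,0,0.01,0.8]]
  ]
}}

```text
time_s: 37.72
ee_pos: [0.4759, -0.1243, 0.2097]
orientation: [0.985, 0.17, 0.025, 0.008]
contact_force: [6.5, -4.0, 25.3]
gripper_width: 0.0002
finger_force: 12.6
```

```bash
python3 -c "from h import *;st();go([.5,-.20,.26])"
```

```text
t 37.725 p [ 0.4759 -0.1243  0.2097] turned 142.0 F [ 6.5 -4.  25.3] M [-1.224 -1.735  0.017] w 0.0002 j7 -1.57
pos [ 0.4759 -0.1243  0.2097] toolx [0.941 0.336 0.046] tooly [ 0.335 -0.942  0.025] toolz [ 0.052 -0.008 -0.999] yawy -70.4 rows [-0.02  3.22 -1.94] F [ 6.5 -4.  25.3] t 37.725
```

The batch went wrong: the arm drifted and the fingers closed beside the wing. I'll back up and inspect.

Request:
{"name": "drive_tool", "arguments": {
  "increments": [
    [[0,0,-0.6,0],[0,0,-1,0],[0,0,-1,0]]
  ]
}}

```text
time_s: 38.1
ee_pos: [0.4626, -0.1216, 0.2674]
orientation: [0.985, 0.173, 0.014, 0.004]
contact_force: [0.7, -0.9, 0.3]
gripper_width: -0.0
finger_force: 0.0
```

```bash
python3 - <<'E'
from h import *
st(); go([.4998,-.131,.26]); print(r.state()['joint_pos'].round(2)); tabq('e6.npz',118)
E
```

```text
t 38.1 p [ 0.4626 -0.1216  0.2674] turned 141.7 F [ 0.7 -0.9  0.3] M [-0.036  0.022 -0.015] w -0.0 j7 -1.53
pos [ 0.4626 -0.1216  0.2674] toolx [0.94  0.341 0.025] tooly [ 0.34  -0.94   0.013] toolz [ 0.028 -0.004 -1.   ] yawy -70.1 rows [1.26 0.86 0.34] F [ 0.7 -0.9  0.3] t 38.1
[-1.52 -0.46  1.33  1.9   0.47  1.36 -1.53]
t 38.1 p [ 0.4626 -0.1216  0.2674] turned 141.7 F [ 0.7 -0.9  0.3] M [-0.036  0.022 -0.015] w -0.0 j7 -1.53
-0.032 5 zmax 0.2265 z80 0.2241 gmax 150.0
-0.024 13 zmax 0.2284 z80 0.2271 gmax 146.0
-0.016 15 zmax 0.2292 z80 0.2264 gmax 103.0
-0.008 15 zmax 0.2291 z80 0.2259 gmax 121.0
0.0 16 zmax 0.2378 z80 0.2304 gmax 132.0
0.008 16 zmax 0.2272 z80 0.2256 gmax 136.0
0.016 11 zmax 0.228 z80 0.2259 gmax 123.0
0.024 11 zmax 0.2263 z80 0.2258 gmax 99.0
0.032 9 zmax 0.224 z80 0.2208 gmax 122.0
(np.int64(336), np.int64(177))
[[208 210 211 205 197 192 196 206 202 176 128  75  41  46  56  72  91 107
  115]
 [209 209 201 184 160 146 161 183 198 188 162 118  77  62  78  94 110 113
  107]
 [209 202 176 139 102  81 103 139 172 186 179 157 125 109 116 129 128 117
  113]
 [209 195 149  91  46  31  48  82 121 150 167 176 170 162 168 171 155 128
  113]
 [205 186 133  69  24  13  17  36  67  98 132 169 188 194 199 201 184 148
  120]
 [204 177 117  57  19   2   9  17  40  63  91 138 176 197 208 208 196 169
  132]
 [202 165 106  48  16   9  13  15  23  38  56  92 136 173 195 204 205 191
  161]
 [195 156  95  43  11   7   8   4  16  16  25  47  83 123 155 183 199 203
  185]
 [177 140  80  35  10   8   8  11   9  12  13  16  34  63  99 140 178 200
  197]
 [119  96  57  24  13  11   8   7  11   3   7  17  13  22  47  96 148 190
  203]
 [ 58  47  35  19  15   8  10  14   9  10   8  11  13  11  30  81 142 185
  206]]

pos [ 0.4634 -0.1217  0.2674] toolx [0.94  0.34  0.027] tooly [ 0.34  -0.94   0.014] toolz [ 0.03  -0.004 -1.   ] yawy -70.1 rows [1.15 0.79 3.54] F [ 0.1 -0.1 -0.7] t 38.25
```

```bash
cat >> h.py <<'E'
def wing(f,c=(.5,-.129)):
    D=np.load(f); px,P=cloud('scene',D['da']); g=D['a'][px[:,1],px[:,0]].mean(1); d=np.hypot(P[:,0]-c[0],P[:,1]-c[1]); k=(d<.042)&(P[:,2]>.2215)&(P[:,2]<.2345)
    Q=P[k][:,:2].astype(np.float32); l=cv2.fitLine(Q,cv2.DIST_HUBER,0,.01,.01).ravel(); print(f,k.sum(),'dir',np.degrees(np.arctan2(l[1],l[0])).round(1),'turned',((-18.6-np.degrees(np.arctan2(l[1],l[0])))%180).round(1),'ctr',Q.mean(0),'z75',np.percentile(P[k,2],75).round(4))
    hi=(d<.042)&(P[:,2]>.2305)&(P[:,2]<.26); print('high',[(tuple(x),y.round(3).tolist(),int(z)) for x,y,z in zip(px[hi],P[hi],g[hi])])
E
python3 -c "
from h import *
for f in('d9','e3','e5','e6'): wing(f+'.npz')"
```

```text
d9.npz 50 dir -20.2 turned 1.6 ctr [ 0.4945617  -0.12519945] z75 0.233
high [((np.int64(337), np.int64(171)), [0.525, -0.139, 0.235], 60), ((np.int64(334), np.int64(172)), [0.524, -0.127, 0.234], 31), ((np.int64(335), np.int64(172)), [0.52, -0.129, 0.236], 20), ((np.int64(336), np.int64(172)), [0.523, -0.135, 0.233], 20), ((np.int64(337), np.int64(172)), [0.519, -0.137, 0.236], 52), ((np.int64(338), np.int64(172)), [0.523, -0.143, 0.232], 120), ((np.int64(334), np.int64(173)), [0.519, -0.125, 0.233], 43), ((np.int64(335), np.int64(173)), [0.518, -0.129, 0.233], 24), ((np.int64(336), np.int64(173)), [0.515, -0.131, 0.235], 20), ((np.int64(337), np.int64(173)), [0.516, -0.136, 0.234], 47), ((np.int64(338), np.int64(173)), [0.517, -0.141, 0.232], 116), ((np.int64(334), np.int64(174)), [0.511, -0.122, 0.235], 50), ((np.int64(335), np.int64(174)), [0.51, -0.126, 0.235], 28), ((np.int64(336), np.int64(174)), [0.509, -0.129, 0.236], 33), ((np.int64(337), np.int64(174)), [0.512, -0.135, 0.233], 50), ((np.int64(338), np.int64(174)), [0.512, -0.139, 0.231], 111), ((np.int64(334), np.int64(175)
[... 1982 characters left out ...]
, np.int64(176)), [0.506, -0.113, 0.231], 79), ((np.int64(335), np.int64(176)), [0.503, -0.124, 0.232], 128), ((np.int64(333), np.int64(177)), [0.5, -0.114, 0.231], 43), ((np.int64(336), np.int64(177)), [0.498, -0.126, 0.231], 99), ((np.int64(332), np.int64(178)), [0.494, -0.108, 0.232], 30)]
e5.npz 66 dir 42.5 turned 118.9 ctr [ 0.49742815 -0.12592494] z75 0.2277
high [((np.int64(337), np.int64(177)), [0.495, -0.129, 0.233], 127)]
e6.npz 55 dir 29.3 turned 132.1 ctr [ 0.49624935 -0.12630147] z75 0.2268
high [((np.int64(336), np.int64(176)), [0.496, -0.124, 0.238], 98), ((np.int64(337), np.int64(176)), [0.499, -0.13, 0.235], 132), ((np.int64(337), np.int64(177)), [0.495, -0.129, 0.233], 91)]
```

```bash
python3 - <<'E'
from h import *
a,da=grab('scene',8); np.savez('e7.npz',a=a,da=da); wing('e7.npz')
for n in('tab_top','wing_mid'):
    for m in r.mark_of('scene',n): print(n,m['conf'],m['location'])
print(proj('scene',[[.4995,-.1285,.2285],[.4995,-.1285,.2365]]))
E5=np.load('e5.npz')['a']; im=np.hstack([x[162:192,320:352] for x in (E5,a)]); cv2.imwrite('pics/z.png',cv2.resize(im[:,:,::-1],(800,375),interpolation=cv2.INTER_CUBIC)*1)
E
```

```text
e7.npz 58 dir 24.5 turned 136.9 ctr [ 0.49707925 -0.12565818] z75 0.2268
high [((np.int64(336), np.int64(176)), [0.498, -0.125, 0.236], 97), ((np.int64(337), np.int64(176)), [0.499, -0.13, 0.234], 129), ((np.int64(336), np.int64(177)), [0.496, -0.125, 0.232], 59)]
tab_top 0.39 [375.5, 213.6]
wing_mid 0.63 [336.1, 181.4]
[[336.37350482 177.03001544]
 [336.70077778 175.55703941]]
```

View pics/z.png

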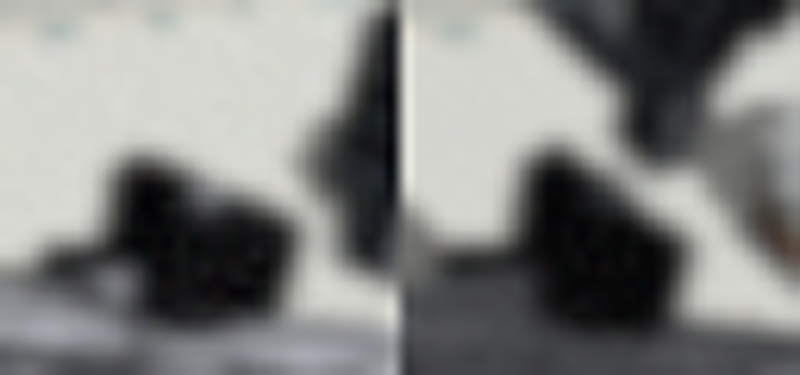

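The left panel (118°) shows the tab flush, a light spot at (336,178). In the right panel (~135°) the hand's shadow makes it unclear. I'll compare the height grids.

```bash
python3 - <<'E'
from h import *
for f in('e3','e5','e6','e7'):
    D=np.load(f+'.npz'); U=np.stack(np.meshgrid(np.arange(330,344),np.arange(173,181)),-1).reshape(-1,2)
    X=deproj('scene',U,D['da'][U[:,1],U[:,0]]); print(f); print((X[:,2]*1e3).round().astype(int).reshape(8,14))
E
```

```text
e3
[[ -2  -1  -4  -5  -2  -2  -5  -2  -6  -3  -5  -1  -1  -3]
 [ -4  -3  -2  -4  -4  -4  -3   1  -4  -3  -5  -3  -2  -4]
 [229 230  -2  -2  -3  -2   0  -1  -2  -3   1  -3  -3  -3]
 [226 229 231 230 228 232 229 230 229 229  -4  -4   0  -4]
 [229 229 228 231 228 230 231 229 230 228 229 229 228 349]
 [227 224 232 228 227 228 228 227 228 229 229 227 227 348]
 [224 224 225 223 226 224 226 225 226 226 228 225 228 353]
 [217 219 219 215 220 216 221 218 221 224 223 227 224 354]]
e5
[[ -5  -8  -4  -3  -4  -7   0  -4  -5  -4  -1  -1  -1  -2]
 [227 227 224  -1  -2  -4  -2  -2  -1  -2  -1  -1  -6   0]
 [228 228 227 227 228  -3  -1  -4  -6  -6  -2  -4  -3   1]
 [226 228 228 228 228 226 227  -3  -2  -3  -6  -3  -6  -4]
 [222 229 228 225 229 228 230 233 227 223  -3  -3  -2  -1]
 [220 224 223 224 226 227 228 229 226 226 228 228  -2  -4]
 [216 216 219 221 223 224 229 226 226 227 227 228 229 225]
 [211 211 216 219 216 221 223 222 225 226 227 227 230 230]]
e6
[[ -2  -2 226  -4  -2  -1  -4  -1 297 294 296 296 296  -1]
 [226 228 227 225  -3  -7  -1  -5  -1 289 292 291   1  -3]
 [224 227 229 226 227 226  -2  -1  -5  -1  -5  -2   1  -3]
 [221 227 224 228 226 229 238 235  -5  -1  -3  -2   1  -5]
 [218 221 224 224 225 228 230 233  -7  -4  -4  -3  -7  -5]
 [214 217 220 220 224 226 225 227 224 225   1  -7  -4  -7]
 [206 212 216 220 221 222 225 225 227 228 224  -4  -1  -3]
 [205 206 209 214 218 221 225 226 226 225 226 224  -5   1]]
e7
[[ -3  -3 227  -4  -3  -3  -3 292 296 298 296 299 295 293]
 [224 225 227 226  -1  -2  -3  -4 293 294 290 293 289 287]
 [225 226 227 226 227 225  -5  -3  -4 285 288 286 140  -3]
 [221 223 226 226 226 228 236 234  -3  -4  -1  -3  -5  -3]
 [218 223 224 224 227 229 232 229  -3  -3  -2  -3  -4  -2]
 [213 217 220 223 225 226 228 226 227 226  -3  -3  -6  -1]
 [208 211 216 219 222 224 227 226 227 227 226  -4  -5   0]
 [202 207 211 214 218 221 224 225 228 226 227 228  -2  -3]]
```

Two or three pixels at the tab now stand 8 mm above the wing (236 against 227), and did so in both captures, so it has probably popped. I'll move the arm clear for an unobstructed check.

Request:
{"name": "drive_tool", "arguments": {
  "increments": [
    [[0.3,-0.5,-0.5,0],[0.36,-1,-0.4,0],[0.36,-1,0,0],[0.36,-1,0,0],[0.36,-1,0,0]]
  ]
}}

```text
time_s: 39.38
ee_pos: [0.4642, 0.001, 0.288]
orientation: [0.985, 0.173, 0.013, 0.005]
contact_force: [0.0, -0.3, 0.3]
gripper_width: 0.0001
finger_force: 0.0
```

Request:
{"name": "drive_tool", "arguments": {
  "increments": [
    [[0.36,-1,0,0],[0.36,-1,0,0],[0.36,-1,0,0],[0.36,-1,0,0],[0.36,-1,0,0]]
  ]
}}

```text
time_s: 40.0
ee_pos: [0.4639, 0.1334, 0.2877]
orientation: [0.985, 0.173, 0.014, 0.005]
contact_force: [0.8, 0.4, 0.2]
gripper_width: -0.0001
finger_force: 0.0
```

```bash
python3 - <<'E'
from h import *
st(); print(r.state()['joint_pos'].round(2)); a,da=grab('scene',6); np.savez('e8.npz',a=a,da=da); wing('e8.npz')
U=np.stack(np.meshgrid(np.arange(328,346),np.arange(172,182)),-1).reshape(-1,2)
X=deproj('scene',U,da[U[:,1],U[:,0]]); print((X[:,2]*1e3).round().astype(int).reshape(10,18)); print(a[172:182,328:346].mean(2).astype(int))
E
```

```text
t 40.0 p [0.4639 0.1334 0.2877] turned 141.7 F [0.8 0.4 0.2] M [ 0.005  0.04  -0.035] w -0.0001 j7 -1.83
[-1.98 -0.22  1.44  1.85  0.25  1.3  -1.83]
e8.npz 58 dir 27.0 turned 134.4 ctr [ 0.4968331  -0.12548852] z75 0.2268
high [((np.int64(336), np.int64(176)), [0.499, -0.126, 0.235], 130), ((np.int64(337), np.int64(176)), [0.499, -0.13, 0.235], 160), ((np.int64(336), np.int64(177)), [0.496, -0.125, 0.232], 96), ((np.int64(337), np.int64(177)), [0.495, -0.129, 0.233], 121)]
[[ -3  -3  -4  -2  -3  -1  -2  -5  -7  -6  -3  -2  -2  -4  -4  -1  -3  -1]
 [  1  -1  -3  -3 228  -2  -4  -2  -1  -3  -3  -4  -4  -4  -2  -3  -1  -5]
 [ -3  -2 225 227 226 228  -4   0  -5  -3  -5  -6  -3  -1  -2  -1  -4  -2]
 [ -4 223 226 225 225 225 227 226   0  -4  -6  -3  -4  -2  -2  -4  -3  -1]
 [ -2 219 222 223 227 225 225 227 235 235  -3  -3  -4  -3  -2  -2  -5  -2]
 [ -2 214 220 222 224 225 226 228 232 233  -4  -4  -2  -5  -1  -3  -1  -3]
 [ -4 209 212 217 219 223 226 227 227 227 226 227  -6  -3  -3  -1  -6  -3]
 [199 203 208 212 215 218 222 224 225 225 227 227 228  -5  -2  -1  -5  -1]
 [193 197 203 205 211 
[... 179 characters left out ...]
208 207 207 197 168 137]
 [205 198 183 157 145 158 183 199 206 208 209 210 207 208 204 185 151 118]
 [200 173 137 101  83 103 137 172 194 201 206 209 207 206 198 170 134 112]
 [193 148  93  49  34  48  83 127 164 187 200 207 209 208 197 168 132 110]
 [186 132  70  28  16  24  44  86 130 160 183 198 207 208 203 186 148 117]
 [174 118  56  19  15  18  28  62  96 121 148 179 197 207 206 197 166 132]
 [164 107  48  15  13  15  24  46  66  76  97 136 173 193 202 203 189 160]
 [156  97  41  17   9  12  22  31  39  40  52  85 122 155 182 199 201 184]
 [136  81  34  13  11  12  14  17  21  24  24  39  66 100 141 176 197 194]
 [ 95  56  26   9  10  11   7  11  16  13  19  21  33  51  94 150 188 201]]
```

```bash
python3 - <<'E'
from h import *
for f in('d9','e3','e8'):
    D=np.load(f+'.npz'); px,P=cloud('scene',D['da']); k=(np.hypot(P[:,0]-.4745,P[:,1]+.2145)<.03)&(P[:,2]>.185)&(P[:,2]<.215)
    d=np.hypot(*(P[:,:2]-H).T); an=np.degrees(np.arctan2(P[:,1]-H[1],P[:,0]-H[0]))%360; b=(d>.135)&(d<.215)&(P[:,2]>.163)&(P[:,2]<.182)&(np.abs(an-251)<10)
    print(f,k.sum(),P[k].mean(0),'px',px[k].mean(0),'bar',b.sum(),np.median(an[b]),an[b].mean())
    g=D['a'][165:200,345:372].astype(float).mean(2); 
    if f=='d9': g0=g
    print('stud px shift',cv2.phaseCorrelate(g0,g))
D=np.load('e8.npz'); px,P=cloud('scene',D['da']); c=np.array([.502,-.127]); d=np.hypot(*(P[:,:2]-c).T); k=(d>.06)&(d<.078)&(P[:,2]>.098)&(P[:,2]<.122); print(np.linalg.lstsq(np.c_[P[k,:2]-c,np.ones(k.sum())],P[k,2],rcond=None)[0])
E
```

```text
d9 16 [ 0.47455132 -0.21447111  0.19847601] px [357.8125 183.75  ] bar 85 251.82761231388886 252.00266890889858
stud px shift ((0.5, 0.0), 1.0)
e3 16 [ 0.4675865  -0.21281895  0.19897567] px [358.125  184.9375] bar 83 249.23287860284478 249.54625714825798
stud px shift ((0.24567873537106522, -0.2539896174106566), 0.4940594977045864)
e8 19 [ 0.46643682 -0.21232471  0.19866729] px [358.10526316 185.21052632] bar 84 249.10078069359793 249.61939662311255
stud px shift ((0.535876809481028, 0.4580388508340931), 0.4980768682738107)
[0.00123154 0.00439601 0.10601635]
```

The tab is up: a clear 2×2 bump 8.5 mm above the wing from a third viewpoint. But the bridge was dragged back about 0.045 rad during the first grip (stud 8 mm off home). I'll push it home again at the stud, which is now within reach.

Request:
{"name": "drive_tool", "arguments": {
  "increments": [
    [[-0.2,1,0,0],[-0.2,1,0,0],[-0.2,1,0,0],[-0.2,1,0,0],[-0.2,1,0,0]]
  ]
}}

```text
time_s: 40.92
ee_pos: [0.4836, 0.0035, 0.2887]
orientation: [0.985, 0.172, 0.014, 0.004]
contact_force: [0.9, 0.5, -0.6]
gripper_width: 0.0001
finger_force: 0.0
```

Request:
{"name": "drive_tool", "arguments": {
  "increments": [
    [[-0.2,1,0,0],[-0.2,1,0,0],[-0.2,1,0,0],[-0.2,1,0,0],[-0.2,1,0,0]]
  ]
}}

```text
time_s: 41.55
ee_pos: [0.5027, -0.1221, 0.2898]
orientation: [0.985, 0.173, 0.014, 0.004]
contact_force: [0.6, 1.4, -0.1]
gripper_width: -0.0002
finger_force: 0.0
```

```bash
python3 - <<'E'
from h import *
st(); print(r.state()['joint_pos'].round(2)); go([.441,-.205,.165])
E
```

```text
t 41.55 p [ 0.5027 -0.1221  0.2898] turned 141.7 F [ 0.6  1.4 -0.1] M [-0.03  -0.036  0.01 ] w -0.0002 j7 -1.53
[-1.67 -0.48  1.44  1.78  0.49  1.41 -1.53]
pos [ 0.5027 -0.1221  0.2898] toolx [0.94  0.34  0.025] tooly [ 0.34  -0.94   0.013] toolz [ 0.029 -0.004 -1.   ] yawy -70.1 rows [-3.58  2.21  4.93] F [ 0.6  1.4 -0.1] t 41.55
```

The arm's elbow has drifted to its joint limits because turning the tool winds the posture. Turning the tool back unwinds it.

Request:
{"name": "drive_tool", "arguments": {
  "increments": [
    [[0,0,0,-1],[0,0,0,-1],[0,0,0,-1],[0,0,0,-1],[0,0,0,-1]]
  ]
}}

```text
time_s: 42.18
ee_pos: [0.5026, -0.1212, 0.2898]
orientation: [0.924, 0.383, 0.012, 0.007]
contact_force: [0.4, 0.1, -0.0]
gripper_width: -0.0003
finger_force: 0.0
```

Request:
{"name": "drive_tool", "arguments": {
  "increments": [
    [[0,0,0,-1],[0,0,0,-1],[0,0,0,-1],[0,0,0,-1],[0,0,0,-1]]
  ]
}}

```text
time_s: 42.8
ee_pos: [0.5026, -0.1212, 0.2898]
orientation: [0.819, 0.574, 0.011, 0.01]
contact_force: [0.5, -0.6, -0.0]
gripper_width: -0.0
finger_force: 0.0
```

Request:
{"name": "drive_tool", "arguments": {
  "increments": [
    [[0,0,0,-1],[0,0,0,-1],[0,0,0,-1],[0,0,0,-1],[0,0,0,-1]]
  ]
}}

```text
time_s: 43.42
ee_pos: [0.5026, -0.1211, 0.2898]
orientation: [0.675, 0.738, 0.008, 0.012]
contact_force: [0.4, -0.3, -0.6]
gripper_width: -0.0001
finger_force: 0.0
```

```bash
python3 - <<'E'
from h import *
st(); print(r.state()['joint_pos'].round(2)); go([.441,-.205,.165])
E
```

```text
t 43.425 p [ 0.5026 -0.1211  0.2898] turned 66.5 F [ 0.4 -0.3 -0.6] M [-0.013  0.012  0.046] w -0.0001 j7 -0.23
[-1.67 -0.49  1.43  1.78  0.5   1.42 -0.23]
pos [ 0.5026 -0.1211  0.2898] toolx [-0.088  0.996 -0.006] tooly [0.996 0.088 0.028] toolz [ 0.028 -0.004 -1.   ] yawy 5.1 rows [-3.09 -2.89  4.93] F [ 0.4 -0.3 -0.6] t 43.425
```

Request:
{"name": "drive_tool", "arguments": {
  "increments": [
    [[0,1,0,0],[0,1,0,0],[0,1,0,0],[0,1,0,0],[0,1,0,0]]
  ]
}}

```text
time_s: 44.05
ee_pos: [0.552, -0.0948, 0.3246]
orientation: [0.676, 0.736, 0.026, 0.041]
contact_force: [0.6, -0.1, -1.2]
gripper_width: -0.0001
finger_force: 0.0
```

```bash
python3 - <<'E'
from h import *
st(); print(r.state()['joint_pos'].round(2)); go([.441,-.205,.165])
E
```

```text
t 44.05 p [ 0.552  -0.0948  0.3246] turned 66.7 F [ 0.6 -0.1 -1.2] M [ 0.023  0.125 -0.019] w -0.0001 j7 -0.3
[-1.79 -0.49  1.46  1.69  0.54  1.44 -0.3 ]
pos [ 0.552  -0.0948  0.3246] toolx [-0.084  0.996 -0.025] tooly [0.992 0.086 0.094] toolz [ 0.096 -0.017 -0.995] yawy 4.9 rows [-3.86 -5.38  6.  ] F [ 0.6 -0.1 -1.2] t 44.05
```

Request:
{"name": "drive_tool", "arguments": {
  "increments": [
    [[0.6,-1,0,0],[0.6,-0.8,0.6,1],[0,0,0,1],[0,0,0,1],[0,0,0,1]]
  ]
}}

```text
time_s: 44.68
ee_pos: [0.5059, -0.0691, 0.3046]
orientation: [0.794, 0.606, 0.033, 0.036]
contact_force: [-0.8, 0.3, -0.0]
gripper_width: -0.0
finger_force: 0.0
```

Request:
{"name": "drive_tool", "arguments": {
  "increments": [
    [[0,0,0,1],[0,0,0,1],[0,0,0,1],[0,0,0,1],[0,0,0,1]]
  ]
}}

```text
time_s: 45.3
ee_pos: [0.5059, -0.069, 0.3046]
orientation: [0.906, 0.42, 0.04, 0.028]
contact_force: [-0.3, 0.4, -0.4]
gripper_width: 0.0001
finger_force: 0.0
```

Request:
{"name": "drive_tool", "arguments": {
  "increments": [
    [[0,0,0,1],[0,0,0,1],[0,0,0,1],[0,0,0,1],[0,0,0,1]]
  ]
}}

```text
time_s: 45.92
ee_pos: [0.5059, -0.0689, 0.3046]
orientation: [0.976, 0.214, 0.045, 0.019]
contact_force: [0.5, -0.2, -0.6]
gripper_width: 0.0
finger_force: 0.0
```

Request:
{"name": "drive_tool", "arguments": {
  "increments": [
    [[0,0,0,1],[0,0,0,1],[0,0,0,1],[0,0,0,1],[0,0,0,1]]
  ]
}}

```text
time_s: 46.55
ee_pos: [0.5059, -0.0689, 0.3046]
orientation: [0.999, -0.002, 0.048, 0.009]
contact_force: [-0.2, 0.7, 0.1]
gripper_width: -0.0
finger_force: 0.0
```

```bash
python3 - <<'E'
from h import *
st(); print(r.state()['joint_pos'].round(2)); go([.441,-.205,.165])
E
```

```text
t 46.55 p [ 0.5059 -0.0689  0.3046] turned 161.9 F [-0.2  0.7  0.1] M [ 0.002  0.101 -0.01 ] w -0.0 j7 -1.72
[-1.53 -0.18  1.44  1.82  0.22  1.25 -1.72]
pos [ 0.5059 -0.0689  0.3046] toolx [ 0.995 -0.004  0.096] tooly [-0.005 -1.     0.017] toolz [ 0.096 -0.018 -0.995] yawy -90.3 rows [-3.1   5.36  5.4 ] F [-0.2  0.7  0.1] t 46.55
```

Request:
{"name": "drive_tool", "arguments": {
  "increments": [
    [[-0.43,0.9,0,0],[-0.43,0.9,0,0],[-0.43,0.9,0,0]]
  ]
}}

```text
time_s: 46.92
ee_pos: [0.4733, -0.1372, 0.3027]
orientation: [0.999, -0.001, 0.048, 0.009]
contact_force: [0.4, 0.4, -0.4]
gripper_width: -0.0
finger_force: 0.0
```

```bash
python3 - <<'E'
from h import *
st(); print(r.state()['joint_pos'].round(2)); go([.441,-.205,.165])
E
```

```text
t 46.925 p [ 0.4733 -0.1372  0.3027] turned 161.7 F [ 0.4  0.4 -0.4] M [-0.024  0.129  0.056] w -0.0 j7 -1.65
[-1.28 -0.26  1.28  1.86  0.28  1.27 -1.65]
pos [ 0.4733 -0.1372  0.3027] toolx [ 0.995 -0.001  0.096] tooly [-0.002 -1.     0.018] toolz [ 0.096 -0.018 -0.995] yawy -90.1 rows [-1.81  2.62  5.41] F [ 0.4  0.4 -0.4] t 46.925
```

Request:
{"name": "drive_tool", "arguments": {
  "increments": [
    [[-0.6,0.87,0,0],[-0.6,0.87,0,0],[-0.6,0.87,0,0],[0,0,0.9,0],[0,0,0.9,0]]
  ]
}}

```text
time_s: 47.55
ee_pos: [0.433, -0.2031, 0.2542]
orientation: [0.999, -0.002, 0.048, 0.008]
contact_force: [-0.2, 0.2, -0.9]
gripper_width: -0.0
finger_force: 0.0
```

```bash
python3 - <<'E'
from h import *
st(); print(r.state()['joint_pos'].round(2)); go([.441,-.205,.165])
a,da=grab('scene',2); px,P=cloud('scene',da); k=(np.hypot(P[:,0]-.4685,P[:,1]+.2135)<.025)&(P[:,2]>.185)&(P[:,2]<.212); print(P[k].mean(0),k.sum())
E
```

```text
t 47.55 p [ 0.433  -0.2031  0.2542] turned 161.8 F [-0.2  0.2 -0.9] M [-0.011  0.11   0.048] w -0.0 j7 -1.59
[-1.18 -0.36  1.29  1.96  0.38  1.2  -1.59]
pos [ 0.433  -0.2031  0.2542] toolx [ 0.995 -0.002  0.096] tooly [-0.004 -1.     0.017] toolz [ 0.096 -0.017 -0.995] yawy -90.2 rows [-0.03  0.02  3.58] F [-0.2  0.2 -0.9] t 47.55
[ 0.4661883  -0.21216141  0.19894436] 19
```

Request:
{"name": "drive_tool", "arguments": {
  "increments": [
    [[0,0,0.9,0],[0,0,0.9,0],[0,0,0.9,0],[0,0,0.8,0],[0,0,0,0]]
  ]
}}

```text
time_s: 48.28
ee_pos: [0.4381, -0.2018, 0.1701]
orientation: [0.999, -0.0, 0.049, 0.009]
contact_force: [-0.3, 0.8, -0.2]
gripper_width: 0.0002
finger_force: 0.0
```

```bash
python3 - <<'E'
from h import *
st(); print(r.state()['joint_pos'].round(2)); go([.460,-.211,.165])
E
```

```text
t 48.275 p [ 0.4381 -0.2018  0.1701] turned 161.7 F [-0.3  0.8 -0.2] M [-0.009  0.099 -0.036] w 0.0002 j7 -1.76
[-1.4  -0.49  1.45  2.07  0.57  1.09 -1.76]
pos [ 0.4381 -0.2018  0.1701] toolx [0.995 0.001 0.098] tooly [-0.001 -1.     0.018] toolz [ 0.098 -0.018 -0.995] yawy -90.1 rows [0.85 0.36 0.3 ] F [-0.3  0.8 -0.2] t 48.275
```

Request:
{"name": "drive_tool", "arguments": {
  "increments": [
    [[0.25,0.15,0,0],[0.25,0.15,0,0],[0.2,0.05,0,0]]
  ]
}}

```text
time_s: 48.65
ee_pos: [0.4468, -0.2074, 0.1799]
orientation: [0.999, -0.002, 0.054, 0.011]
contact_force: [0.1, -0.0, -0.5]
gripper_width: 0.0
finger_force: 0.0
```

```bash
cat >> h.py <<'E'
def stud():
    a,da=grab('scene',3); px,P=cloud('scene',da); k=(np.hypot(P[:,0]-.472,P[:,1]+.214)<.025)&(P[:,2]>.185)&(P[:,2]<.212); print('stud',P[k].mean(0).round(4),k.sum())
    d=np.hypot(*(P[:,:2]-H).T); an=np.degrees(np.arctan2(P[:,1]-H[1],P[:,0]-H[0]))%360; b=(d>.135)&(d<.19)&(P[:,2]>.163)&(P[:,2]<.182)&(np.abs(an-251)<10)&(a[px[:,1],px[:,0]].mean(1)>60); print('bar',b.sum(),an[b].mean())
E
python3 -c "
from h import *
st(); stud(); print(r.state()['joint_pos'].round(2)); go([.460,-.211,.165])"
```

```text
t 48.65 p [ 0.4468 -0.2074  0.1799] turned 161.9 F [ 0.1 -0.  -0.5] M [0.02  0.095 0.   ] w 0.0 j7 -1.76
stud [nan nan nan] 0
bar 60 249.57460980543905
[-1.4  -0.49  1.45  2.05  0.57  1.11 -1.76]
pos [ 0.4464 -0.2069  0.1794] toolx [ 0.994 -0.001  0.106] tooly [-0.004 -1.     0.022] toolz [ 0.106 -0.022 -0.994] yawy -90.2 rows [0.48 0.15 0.63] F [-1.  -0.3 -0.3] t 48.8
```

Request:
{"name": "drive_tool", "arguments": {
  "increments": [
    [[0.25,0.05,0.25,0],[0.25,0.05,0.25,0],[0.2,0,0.2,0]]
  ]
}}

```text
time_s: 49.18
ee_pos: [0.4503, -0.2024, 0.1752]
orientation: [0.998, -0.001, 0.059, 0.014]
contact_force: [-0.4, 0.5, 0.2]
gripper_width: -0.0002
finger_force: 0.0
```

```bash
python3 -c "
from h import *
st(); stud(); print(r.state()['joint_pos'].round(2)); go([.460,-.211,.165])"
```

```text
t 49.175 p [ 0.4503 -0.2024  0.1752] turned 161.8 F [-0.4  0.5  0.2] M [0.064 0.125 0.001] w -0.0002 j7 -1.78
stud [nan nan nan] 0
bar 58 249.34936196665672
[-1.41 -0.49  1.45  2.06  0.59  1.09 -1.78]
pos [ 0.4503 -0.2024  0.1753] toolx [ 0.993 -0.     0.118] tooly [-0.004 -1.     0.028] toolz [ 0.118 -0.029 -0.993] yawy -90.2 rows [0.34 0.33 0.46] F [ 0.1  0.5 -0.1] t 49.325
```

Request:
{"name": "drive_tool", "arguments": {
  "increments": [
    [[0.3,0.4,0.15,0],[0.3,0.4,0.15,0],[0.3,0.4,0.15,0]]
  ]
}}

```text
time_s: 49.7
ee_pos: [0.4536, -0.2236, 0.1841]
orientation: [0.998, -0.002, 0.068, 0.019]
contact_force: [-0.0, 0.5, -0.2]
gripper_width: -0.0003
finger_force: 0.0
```

```bash
python3 -c "
from h import *
st(); stud(); print(r.state()['joint_pos'].round(2)); go([.460,-.211,.165])"
```

```text
t 49.7 p [ 0.4536 -0.2236  0.1841] turned 161.9 F [-0.   0.5 -0.2] M [ 0.043  0.135 -0.004] w -0.0003 j7 -1.74
stud [ 0.4638 -0.2092  0.1964] 10
bar 61 249.62875300255462
[-1.38 -0.49  1.46  2.04  0.59  1.09 -1.74]
pos [ 0.4536 -0.2233  0.184 ] toolx [ 0.991 -0.001  0.135] tooly [-0.006 -0.999  0.037] toolz [ 0.135 -0.037 -0.99 ] yawy -90.4 rows [ 0.15 -0.52  0.77] F [ 0.3 -1.1  0.4] t 49.85
```

Request:
{"name": "drive_tool", "arguments": {
  "increments": [
    [[0,0,-0.8,0],[0,0,-0.9,-1],[0,0,-0.9,-1],[0,0,-0.9,-1],[0,0,-0.6,-1]]
  ],
  "gripper": 1
}}

```text
time_s: 50.48
ee_pos: [0.4399, -0.2187, 0.2863]
orientation: [0.982, 0.173, 0.063, 0.03]
contact_force: [0.5, -0.2, -0.4]
gripper_width: 0.0854
finger_force: 0.0
```

Request:
{"name": "drive_tool", "arguments": {
  "increments": [
    [[0,0,0,-1],[0,0,0,-1],[0,0,0,-1],[0,0,0,-1],[0,0,0,-1]]
  ]
}}

```text
time_s: 51.1
ee_pos: [0.4396, -0.2186, 0.2852]
orientation: [0.922, 0.382, 0.055, 0.043]
contact_force: [0.6, 1.1, 0.4]
gripper_width: 0.0855
finger_force: 0.0
```

Request:
{"name": "drive_tool", "arguments": {
  "increments": [
    [[0,0,0,-1],[0,0,0,-1],[0,0,0,-1],[0,0,0,-1],[0,0,0,-1]]
  ]
}}

```text
time_s: 51.72
ee_pos: [0.4396, -0.2186, 0.2852]
orientation: [0.817, 0.572, 0.044, 0.054]
contact_force: [-0.3, 1.0, -0.0]
gripper_width: 0.0857
finger_force: 0.0
```

```bash
python3 -c "
from h import *
st(); stud(); print(r.state()['joint_pos'].round(2)); go([.510,-.227,.155])"
```

```text
t 51.725 p [ 0.4396 -0.2186  0.2852] turned 91.6 F [-0.3  1.  -0. ] M [ 0.07   0.164 -0.033] w 0.0857 j7 -0.48
stud [ 0.4663 -0.2122  0.1989] 19
bar 65 249.3584680245157
[-1.2  -0.49  1.2   1.92  0.51  1.3  -0.48]
pos [ 0.4397 -0.2187  0.2852] toolx [0.345 0.939 0.011] tooly [ 0.929 -0.343  0.139] toolz [ 0.134 -0.037 -0.99 ] yawy -20.3 rows [0.6  2.01 5.55] F [ 0.3  0.2 -0.6] t 51.875
```

Request:
{"name": "drive_tool", "arguments": {
  "increments": [
    [[0.3,0.86,0,0],[0.3,0.86,0,0],[0,0,1,0],[0,0,1,0]]
  ]
}}

```text
time_s: 52.38
ee_pos: [0.4921, -0.2214, 0.2418]
orientation: [0.818, 0.571, 0.044, 0.055]
contact_force: [1.4, -2.6, -8.8]
gripper_width: 0.0856
finger_force: 0.0
```

```bash
python3 -c "
from h import *
st(); print(r.state()['joint_pos'].round(2)); go([.503,-.2245,.16])"
```

```text
t 52.375 p [ 0.4921 -0.2214  0.2418] turned 91.9 F [ 1.4 -2.6 -8.8] M [ 0.075  0.294 -0.035] w 0.0856 j7 -0.51
[-1.46 -0.49  1.46  1.9   0.56  1.21 -0.51]
pos [ 0.4921 -0.2214  0.2418] toolx [0.345 0.939 0.01 ] tooly [ 0.929 -0.343  0.14 ] toolz [ 0.135 -0.039 -0.99 ] yawy -20.3 rows [ 0.   -0.01  3.3 ] F [ 1.4 -2.6 -8.8] t 52.375
```

Request:
{"name": "drive_tool", "arguments": {
  "increments": [
    [[0,0,0.8,0],[0,0,0.8,0],[0,0,0.8,0],[0,0,0.5,0]]
  ]
}}

```text
time_s: 52.88
ee_pos: [0.4722, -0.2109, 0.1891]
orientation: [0.817, 0.57, 0.051, 0.065]
contact_force: [-0.1, -0.7, 0.7]
gripper_width: 0.0852
finger_force: 0.0
```

```bash
python3 -c "
from h import *
st(); stud(); print(r.state()['joint_pos'].round(2)); go([.503,-.2245,.16])"
```

```text
t 52.875 p [ 0.4722 -0.2109  0.1891] turned 91.8 F [-0.1 -0.7  0.7] M [ 0.092  0.152 -0.006] w 0.0852 j7 -0.57
stud [nan nan nan] 0
bar 61 249.61341348663174
[-1.43 -0.49  1.45  2.03  0.61  1.08 -0.57]
pos [ 0.4727 -0.2111  0.1899] toolx [0.344 0.939 0.008] tooly [ 0.926 -0.341  0.165] toolz [ 0.157 -0.049 -0.986] yawy -20.2 rows [-0.1   1.11  1.4 ] F [-0.7 -0.3 -0.3] t 53.025
```

Request:
{"name": "drive_tool", "arguments": {
  "increments": [
    [[0,0.4,0.6,0],[0,0.4,0.6,0],[0,0.2,0.4,0]]
  ]
}}

```text
time_s: 53.4
ee_pos: [0.4735, -0.208, 0.1772]
orientation: [0.816, 0.57, 0.057, 0.076]
contact_force: [0.5, 0.1, 0.2]
gripper_width: 0.0855
finger_force: 0.0
```

```bash
python3 -c "
from h import *
st(); print(r.state()['joint_pos'].round(2)); go([.475,-.2145,.165])"
```

```text
t 53.4 p [ 0.4735 -0.208   0.1772] turned 91.8 F [0.5 0.1 0.2] M [ 0.067  0.191 -0.001] w 0.0855 j7 -0.6
[-1.42 -0.49  1.45  2.07  0.64  1.03 -0.6 ]
pos [ 0.4735 -0.208   0.1772] toolx [0.344 0.939 0.006] tooly [ 0.921 -0.339  0.19 ] toolz [ 0.18  -0.06  -0.982] yawy -20.2 rows [-0.23  0.05  0.51] F [0.5 0.1 0.2] t 53.4
```

Request:
{"name": "drive_tool", "arguments": {
  "increments": [
    [[-0.2,0.05,0.3,0],[0,0,0,0],[0,0,0,0],[0,0,0,0],[0,0,0,0]]
  ],
  "gripper": -1,
  "grip_force": 40
}}

```text
time_s: 54.02
ee_pos: [0.4736, -0.2131, 0.1757]
orientation: [0.816, 0.569, 0.061, 0.081]
contact_force: [8.0, -4.3, -1.8]
gripper_width: 0.0127
finger_force: 38.3
```

```bash
python3 -c "
from h import *
st(); print(r.state()['joint_pos'].round(2))"
```

```text
t 54.025 p [ 0.4736 -0.2131  0.1757] turned 91.8 F [ 8.  -4.3 -1.8] M [-0.488 -1.016 -0.027] w 0.0127 j7 -0.59
[-1.41 -0.49  1.45  2.07  0.65  1.01 -0.59]
```

Request:
{"name": "drive_tool", "arguments": {
  "increments": [
    [[0,0.3,0.1,0],[0,0.3,0.1,0],[0,0.3,0,0]]
  ]
}}

```text
time_s: 54.4
ee_pos: [0.474, -0.2135, 0.1786]
orientation: [0.815, 0.571, 0.056, 0.08]
contact_force: [-2.7, -6.0, -16.2]
gripper_width: 0.0119
finger_force: 37.9
```

```bash
python3 -c "
from h import *
st(); stud(); print(r.state()['joint_pos'].round(2))"
```

```text
t 54.4 p [ 0.474  -0.2135  0.1786] turned 91.6 F [ -2.7  -6.  -16.2] M [-0.92   0.973 -0.197] w 0.0119 j7 -0.59
stud [ 0.4646 -0.199   0.2011] 12
bar 60 249.21219547556512
[-1.42 -0.49  1.46  2.06  0.65  1.03 -0.59]
```

Request:
{"name": "drive_tool", "arguments": {
  "increments": [
    [[0,0.5,0.25,0],[0,0.5,0.25,0],[0,0.4,0.2,0]]
  ]
}}

```text
time_s: 54.92
ee_pos: [0.4776, -0.214, 0.1824]
orientation: [0.815, 0.571, 0.053, 0.083]
contact_force: [-11.2, -7.4, -43.8]
gripper_width: 0.0114
finger_force: 36.5
```

```bash
python3 -c "
from h import *
st(); stud(); print(r.state()['joint_pos'].round(2))"
```

```text
t 54.925 p [ 0.4776 -0.214   0.1824] turned 91.5 F [-11.2  -7.4 -43.8] M [-0.589  4.248 -0.494] w 0.0114 j7 -0.6
stud [ 0.4651 -0.2019  0.2022] 15
bar 61 250.12655034193492
[-1.43 -0.49  1.46  2.05  0.66  1.04 -0.6 ]
```

Request:
{"name": "drive_tool", "arguments": {
  "increments": [
    [[0.25,0.4,0.5,0],[0.25,0.4,0.5,0],[0.2,0.4,0.4,0]]
  ]
}}

```text
time_s: 55.45
ee_pos: [0.5027, -0.2, 0.1869]
orientation: [0.814, 0.567, 0.072, 0.101]
contact_force: [0.7, 0.6, 1.2]
gripper_width: 0.0002
finger_force: 0.0
```

```bash
python3 -c "
from h import *
st(); stud(); print(r.state()['joint_pos'].round(2))"
```

```text
t 55.45 p [ 0.5027 -0.2     0.1869] turned 91.9 F [0.7 0.6 1.2] M [0.1   0.206 0.08 ] w 0.0002 j7 -0.66
stud [ 0.473  -0.2145  0.1977] 18
bar 57 251.34463561641806
[-1.47 -0.49  1.45  2.05  0.69  1.   -0.66]
```

Request:
{"name": "drive_tool", "arguments": {
  "increments": [
    [[0,0,-0.7,0],[0,0,-0.9,0],[0,0,-0.9,0],[0,0,0,0]]
  ]
}}

```text
time_s: 56.1
ee_pos: [0.4899, -0.1949, 0.2494]
orientation: [0.814, 0.567, 0.073, 0.102]
contact_force: [-0.4, -0.7, -0.1]
gripper_width: 0.0
finger_force: 0.0
```

```bash
python3 -c "
from h import *
st(); stud(); a,da=grab('scene',5); np.savez('e9.npz',a=a,da=da)
px,P=cloud('scene',da); d=np.hypot(*(P[:,:2]-H).T); an=np.degrees(np.arctan2(P[:,1]-H[1],P[:,0]-H[0]))%360; b=(d>.135)&(d<.215)&(P[:,2]>.163)&(P[:,2]<.182)&(np.abs(an-251)<10); print(b.sum(),np.median(an[b]),an[b].mean())
U=np.stack(np.meshgrid(np.arange(328,346),np.arange(172,182)),-1).reshape(-1,2)
X=deproj('scene',U,da[U[:,1],U[:,0]]); print((X[:,2]*1e3).round().astype(int).reshape(10,18))
c=np.array([.502,-.127]); d=np.hypot(*(P[:,:2]-c).T); k=(d>.06)&(d<.078)&(P[:,2]>.098)&(P[:,2]<.122); print(np.linalg.lstsq(np.c_[P[k,:2]-c,np.ones(k.sum())],P[k,2],rcond=None)[0])
print(r.state()['joint_pos'].round(2))"
```

```text
t 56.1 p [ 0.4899 -0.1949  0.2494] turned 91.9 F [-0.4 -0.7 -0.1] M [0.09  0.236 0.057] w 0.0 j7 -0.61
stud [ 0.4727 -0.2141  0.1975] 19
bar 59 251.36717514121068
87 250.89235335245522 251.37302661355199
[[ -3  -3  -1  -5  -3  -5  -1  -1  -4  -4   1  -6  -3  -2  -3  -3  -4  -3]
 [ -3  -1 224 227 227 226  -3  -2  -4  -2  -3   0  -5  -1  -4  -2  -2  -1]
 [ -3 224 227 227 229 227 227  -2  -6  -2  -2  -5  -2  -4  -2  -4  -3  -2]
 [ -5 221 224 225 226 226 227 225 234 235  -5  -2  -6  -1  -4  -3  -1  -3]
 [ -5 216 219 223 226 225 226 230 233 233  -4  -5  -2  -2  -3  -5  -4  -2]
 [ -2 212 216 218 222 225 226 228 230 229 226  -1  -3  -3  -2  -3  -5  -3]
 [203 206 212 216 219 222 224 226 226 226 226 225 226  -3  -2   0  -3  -3]
 [196 200 208 211 213 216 222 225 225 227 225 227 228 227  -4  -1  -4  -4]
 [193 195 202 208 207 213 215 217 222 225 226 227 224 227 227  -1  -2  -4]
 [ 80 190 196 199 203 206 210 215 219 220 222 226 226 227 224  -3  -2  -3]]
[-0.00013861  0.0010028   0.10593705]
[-1.32 -0.47  1.26  2.    0.61  1.12 -0.61]
```

```bash
python3 -c "
from h import *
print(r.sign_off())"
```

```text
the job is handed in; nothing more can be done
None
```

I handed the job in at about 56 s, but the bridge is probably not quite home: the camera puts it about 0.01 rad (2 mm at the stud) short of its stop. The lid is seated level, the tab stands about 8 mm up, and the hand is clear of everything. A bad regrip turned the knob those last degrees (118° to about 135°). The bridge had been dragged about 0.045 rad back from its stop during the turning, so the tab came up before I pushed the bridge back.

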